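Tong a metal sample out of its pocket and onto the balance

ROBOT

A 6-joint arm with a two-finger parallel gripper is mounted at the origin on the work surface. World frame = base frame: x ahead of the robot, y to its left, z up, the work surface at z = 0. Lengths are in mm, angles in rad, forces in N, time in s.
With the tool pointing down it reaches from about 350 to 975 mm from the base axis. Payload 7.1 kg.
Tool frame: the origin (TCP) lies at the very end of the fingers, on their centre line; the grasp point (between the pads) lies 19 mm behind it; z points along the fingers, y is the direction in which the jaws open and shut (so a half turn about z gives the same grasp; the last joint's range is limited). The gripper opens to 88 mm and grips with 3 to 60 N. Pads are 20 mm wide; open, the fingers measure 115 mm over their backs; the gripper's body (75 mm by 178 mm) begins 61 mm behind the grasp point.
Start: joints at [-1.179, 0.423, 1.63, -0, 1.089, -0.019], TCP at [249.605, -572.977, 196.675] pointing down, gripper open.
Joint ranges: [-3, 3], [-0.9, 2.11], [0.09, 2.58], [-1.31, 4.45], [0.11, 2.69], [-2.54, 2.54]. Speed limits (rad/s): [2.39, 2.39, 3.01, 3.14, 3.14, 3.14].

INTERFACE

Orientations are given as a rotation vector (axis times angle).
In Python, from workcell import monitor, vision, order, find_in, regions_of, place_of gives the robot as it stands. The module is installed in compiled form; this text tells all that it offers.
- The arm moves only by the tool carry_out, never from a script. Its argument "targets" is a list of rows, each a list of 3 entries, a list of its own where there are three numbers: the turn, a rotation vector about the world's x, y, z in degrees, then the shift along the world's x, y, z in mm, then the finger opening in mm, from 0 to 87.8. In form: [[[rx, ry, rz], [x, y, z], hand], ...]. A call has 1 to 10 rows; each row is the pose to reach, as a shift and turn from the pose commanded when the call began; what a row does not reach only later rows make up. A row lasts 1/12 s, in which the tool goes at most 41.7 mm and 7.16 degrees, less where a joint would pass 70% of its speed; a pose out of reach is approached as far as the arm can. A call with a gripper value outside its range is refused whole. The fingers move at their own pace and stop on an object; the grip force is fixed at half the most. Time passes only in rows, so rows that repeat a pose let the fingers close. It gives the time, the measured TCP pose, the force and the opening at its end, in the units of the state.
- monitor.get_obs(): the state, without advancing time (a new reading comes with each control period).
- vision.get_image(name): name is "scene" or "top" or "wrist"; returns the picture (420x560x3 uint8, red, green, blue); there is no depth.
- vision.camera_model(name): a dict with "K" (3x3 intrinsics, pixels), "rvec" (rotation vector, rad) and "tvec" (3), from world to camera coordinates, as OpenCV has them. Camera axes: x right, y down, z forward; pixel columns grow to the right and rows downward; lengths in mm; the calibration is good to about 2 mm. A picture is of the moment at which its call begins: read the wrist's pose just before it. camera_model takes no time and is no camera call; for the wrist camera it gives the pose at the moment of the call.
- order.close_job(): hands the job in, once; it reports no verdict.
Trained networks look in the newest picture that a camera, given by its name, has taken for a name from the list of things; names that differ only in an ending like _2 or _b are one class to them, and where a whole thing is asked for, a point or a joint stands for the part that bears it (a point fixed in the world has none). Each returns a list of dicts, best first, with "confidence" (0 to 1); they miss things now and then, are a little off and sometimes report something else, mostly with a low value. They report only what shows in the picture. A call takes as long as a camera call. They do not tell look-alikes from the thing itself.
- find_in(query, camera): "point" ([x, y, z] in mm, in the coordinates of the camera as it stood for that picture, good to about 4 mm: the middle of the surface that is visible of it).
- regions_of(query, camera): "mask" (420x560 bool, what is visible of it).
- place_of(query, camera): "point" ([x, y, z] in mm, in the coordinates of the camera as it stood for that picture, good to about 4 mm: a listed point, or the origin of a listed thing).
The state is a dict: "t": time; "qpos": joint angles; "qvel": joint speeds; "joint_torque": joint torques, N m; "ee_pos": TCP position; "orientation": TCP orientation; "ft_force": force on the tool from outside, world axes, zero at the start; "moment": the same for the moment, N m; "width": finger opening in mm.
Only numpy, scipy, OpenCV 4.12 (cv2) and the standard library are available. Lean on these libraries where they do the work, as an engineer would, in place of code of your own. Each camera call takes 0.05 s, during which the arm holds its last target.

TASK

Take the sprung tongs from their stand, reach down into the narrow pocket of the aluminium block that holds the square metal sample, squeeze the jaws shut on it and pull it out of its spring clip. Set the sample down gently near the middle of the balance pan and put the tongs back upright in their stand. The sample is brittle and must be handled only with the tongs: do not crush it, do not drop it or press it hard on the pan, do not ram the tongs into the block, and leave the round pin and the other things where they are.

Things in the scene. Friction and masses are not known exactly. Their poses are not given: they have to be found in the camera images.
- tongs: Steel tongs, 135 mm long, 90 g, upright in the stand: two leaves facing each other across the y axis, sprung apart, that slide together in parallel on guide pins. Origin: midway between the open jaw tips, at their lower end; z up along the leaves. This body is the leaf on the -y side, the other is joint squeeze; squeezed by q, the middle between the jaws lies at y = -q/2 in this frame.
- squeeze (a joint): Squeeze of the tongs, m: 0 open, at most 0.016. Widths shrink by this: open, the jaw gap is 25 mm, the width over the jaws 31 mm, over the grip faces 40 mm. The spring resists with 3 N plus 0.5 N per mm of squeeze; what the fingers apply beyond that presses on the thing between the jaws. On the sample the jaws meet at about 0.011 (spring 8.5 N).
- tip_moving (a point): Lower end of the +y (sliding) jaw, middle of its inner face. The jaws (lowest 72 mm of the tongs) are 8 mm wide along x and 3 mm thick.
- tip_fixed (a point): Lower end of the -y jaw, middle of its inner face.
- tongs_grip (a point): Point to grip the tongs: 104 mm above the tips, midway between the open leaves. The flat grip faces look to +y and -y, are 16 mm wide along x and run from 72 to 135 mm above the tips.
- stand: Grey plastic stand for the tongs, fixed; base 70 x 80 mm. Origin under its middle, z up. Its slot is 13 mm (x) by 36 mm (y), floor 8 mm above the table, rim 55 mm above the table; the tongs stand in it with the same x and y axes as the stand.
- stand_slot (a point): Middle of the mouth of the stand's slot, 55 mm above the table, 47 mm above the slot's floor.
- block: Aluminium block, fixed, 90 (x) x 130 (y) x 70 mm high, origin under its middle, z up. Two equal pockets open at the top, 24 mm (x) by 30 mm (y), centred at x = 0, y = +32 and -32 mm, 58 mm deep (floor 12 mm above the table). There is room for a jaw on both y sides of the sample: only tongs squeezed to 0.004 to 0.008 fit in and still straddle it.
- pocket_a (a point): Middle of the clipped place of the +y pocket (5 mm to -x of the pocket's middle), level with the block's top. A sprung plunger, 8 mm wide in y, up to 10 mm above the floor, comes from the +x wall and clips the thing there against the -x wall with about 2.4 N: it takes a pull of up to about 6 N to draw it up, and after 10 mm it is free.
- pocket_b (a point): The same for the -y pocket.
- sample: Square steel sample, 14 x 14 mm and 10 mm high, about 20 g, with a dark round bore mark on top; brittle: 5 to 8 N from the jaws is right, over 20 N breaks it. It lies on the floor of one of the two pockets, sides parallel to the block's. Origin at the centre of its underside, z up.
- pin: Round steel pin, 14 mm diameter and 16 mm high, at the floor of the other pocket. Origin at the centre of its underside. Leave it.
- balance: White electronic balance, fixed, 190 x 160 mm, 45 mm high, with a round steel pan 120 mm across on top. Origin on the table under it, z up.
- pan (a point): Middle of the upper face of the pan, 57 mm above the table.
- beaker: Glass beaker, 68 mm across, 85 mm high; leave it. Origin under its centre.
- wash_bottle: White plastic bottle, 60 mm across, 150 mm high; leave it. Origin under its centre.
- mass_piece: Knobbed steel weight, 32 mm across, 38 mm high; leave it. Origin under its centre.
- weigh_dish: Small white dish, 64 mm across, 20 mm high; leave it. Origin under its centre.
Things that resemble listed ones, but are neither listed nor needed, are in the scene too. What is shaped like the stand but green is not meant. There is more than one size of the tongs; the job needs the larger.

How it is judged:
By the outcome, as a careful person would: the job done as asked, in the order asked, and still so for the second after the job is handed in, with the robot touching nothing.
It also fails if it takes over 62 s, if anything falls off the work surface, if the arm or the gripper's body presses on something with over 40 N, if the wrist force passes 120 N, or if a joint passes its speed limit or range.

## Working session

There is one attempt and no reset: what is moved stays moved. The work goes in short steps, Python scripts to look and compute and a tool call to move; the robot and the scene stay as the last step left them, time stands still between calls to the robot, and variables do not carry over. Pictures are saved under pics/ and viewed, and the job is handed in when it is done.

Besides the shell and the picture viewer there is one more tool, called after "Emit:" as a command line: name --argument value ..., lists and objects as JSON in quotes. carry_out: Moves the arm, as the interface text tells. Its arguments: {"type":"object","properties":{"targets":{"type":"array","items":{"type":"array"}}},"required":["targets"]}

```bash
mkdir -p pics; python3 - <<'E'
from workcell import monitor, vision
import cv2
print(monitor.get_obs())
for n in ["scene","top","wrist"]:
    im=vision.get_image(n); cv2.imwrite(f"pics/{n}0.png",im[:,:,::-1])
    m=vision.camera_model(n); print(n,m)
E
```

```text
{'t': 0.0, 'qpos': array([-1.17901065e+00,  4.23820427e-01,  1.63069958e+00,  9.20188312e-06,
        1.08858616e+00, -1.90401626e-02]), 'qvel': array([-0.00186722, -0.00192336, -0.0012565 ,  0.00039049,  0.00095   ,
        0.00072235]), 'joint_torque': array([-2.39360110e-03, -5.44629693e+01, -2.73677033e+01,  6.43495610e-02,
        2.27836613e-02, -1.04114670e-04]), 'ee_pos': array([ 249.37859942, -572.43994461,  195.91070627]), 'orientation': array([-3.07409029e+00, -6.40484846e-01,  4.27743086e-04]), 'ft_force': array([ 0.6924295 ,  0.09810219, -0.25301159]), 'moment': array([ 0.04567312, -0.00870547, -0.02384123]), 'width': 87.72554190506703}
scene {'K': array([[447.85192772,   0.        , 277.18503963],
       [  0.        , 447.85192772, 214.82110081],
       [  0.        ,   0.        ,   1.        ]]), 'rvec': array([ 1.37515253,  2.39478542, -0.70700825]), 'tvec': array([ 284.71492644, -376.18961823, 1219.34650963])}
top {'K': array([[448.96576816,   0.        , 281.23360543],
       [  0.        , 448.96576816, 209.58605355],
       [  0.        ,   0.        ,   1.        ]]), 'rvec': array([ 2.12891322, -2.13071119,  0.1735454 ]), 'tvec': array([ 15.77761084, 598.63362193, 807.51174476])}
wrist {'K': array([[347.18214914,   0.        , 273.95512118],
       [  0.        , 347.18214914, 212.67130712],
       [  0.        ,   0.        ,   1.        ]]), 'rvec': array([-2.42237119,  1.58617679,  0.22749442]), 'tvec': array([-625.02951642,  -33.46060674,  391.82271971])}
```

View pics/scene0.png

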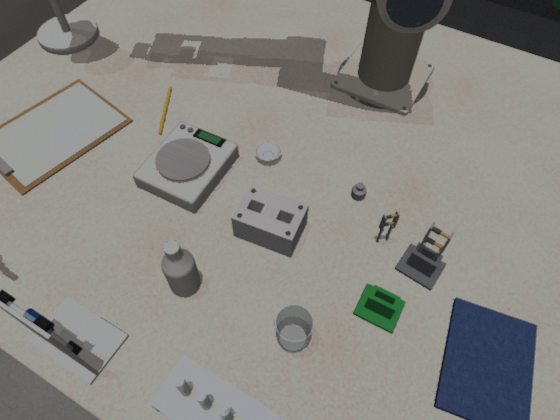

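View pics/top0.png

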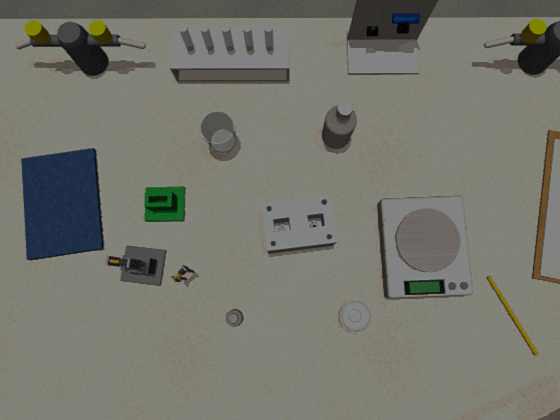

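View pics/wrist0.png

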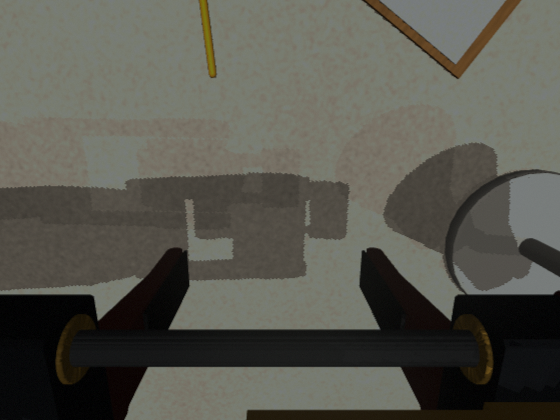

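```bash
cat > h.py <<'E'
import numpy as np, cv2
from workcell import monitor, vision, order, find_in, regions_of, place_of
def cam(n):
    m=vision.camera_model(n); R=cv2.Rodrigues(np.array(m["rvec"]))[0]
    return m["K"],R,np.array(m["tvec"])
def toworld(n,p):
    K,R,t=cam(n); return R.T@(np.array(p)-t)
def ray(n,u,v,z):
    K,R,t=cam(n); d=R.T@np.linalg.inv(K)@[u,v,1]; c=-R.T@t
    return c+d*(z-c[2])/d[2]
def proj(n,P):
    K,R,t=cam(n); q=K@(R@np.array(P)+t); return q[:2]/q[2]
def crop(n,u0,v0,u1,v1,s,name,im=None):
    if im is None: im=vision.get_image(n)
    c=cv2.resize(im[v0:v1,u0:u1],None,fx=s,fy=s,interpolation=cv2.INTER_CUBIC)
    cv2.imwrite("pics/"+name,c[:,:,::-1]); return im
E
python3 - <<'E'
from h import *
a=cv2.imread("pics/top0.png"); b=cv2.imread("pics/scene0.png")
c1=cv2.resize(a[230:300,90:210],None,fx=6,fy=6,interpolation=cv2.INTER_CUBIC)
cv2.imwrite("pics/t1.png",np.clip(c1*1.6,0,255))
c2=cv2.resize(a[185:260,250:350],None,fx=7,fy=7,interpolation=cv2.INTER_CUBIC)
cv2.imwrite("pics/t2.png",np.clip(c2*1.6,0,255))
c3=cv2.resize(b[170:300,330:470],None,fx=4.5,fy=4.5,interpolation=cv2.INTER_CUBIC)
cv2.imwrite("pics/s1.png",np.clip(c3*1.6,0,255))
vision.get_image("top")
for q in ["tongs","tongs_grip","stand","stand_slot","block","pocket_a","pocket_b","sample","pin","pan"]:
    for r in place_of(q,"top"):
        p=toworld("top",r["point"]); print(q,round(r["confidence"],2),p.round(1),proj("top",p).round())
E
```

```text
tongs 0.69 [475.6 196.1   2.4] [190. 275.]
tongs 0.52 [ 512.9 -261.7    2.8] [421. 256.]
tongs 0.51 [497.6 288.    7.2] [143. 264.]
tongs 0.41 [563.3  12.6  69.9] [283. 227.]
tongs_grip 0.66 [476.  195.9  76.6] [181. 274.]
tongs_grip 0.62 [495.4 290.2 106.8] [124. 262.]
stand 0.93 [496.3 288.7   0.7] [144. 265.]
stand 0.81 [618.9 248.8  -1.2] [167. 204.]
stand_slot 0.6 [492.5 291.1  58.8] [133. 265.]
stand_slot 0.57 [617.2 250.6  57. ] [158. 200.]
block 0.82 [571.7 -11.5   4.1] [295. 227.]
pocket_a 0.82 [571.8 -51.3  69.8] [317. 222.]
pocket_a 0.81 [564.4  14.1  73.2] [282. 226.]
pocket_b 0.82 [571.8 -51.3  69.8] [317. 222.]
pocket_b 0.81 [564.4  14.1  73.2] [282. 226.]
sample 0.43 [571.1 -49.    8.8] [314. 227.]
pin 0.52 [562.7  19.6  11. ] [279. 231.]
pan 0.74 [ 537.9 -258.6   57.6] [428. 241.]
pan 0.43 [3.957e+02 1.061e+02 2.000e-01] [235. 317.]
pan 0.23 [574.9 -50.1  72.1] [316. 220.][ WARN:0@0.810] global loadsave.cpp:1063 imwrite_ Unsupported depth image for selected encoder is fallbacked to CV_8U.
```

View pics/t1.png

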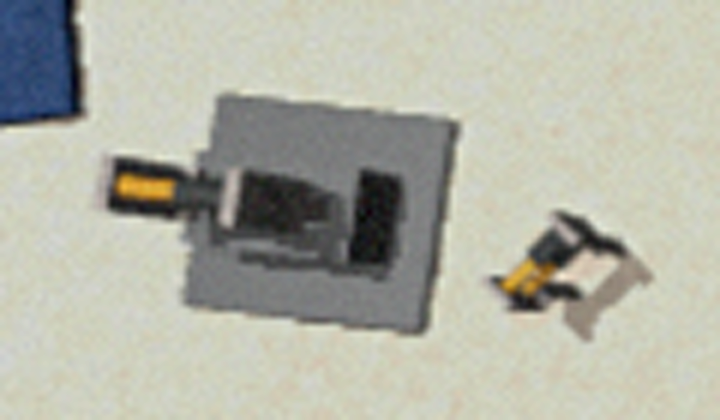

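View pics/t2.png

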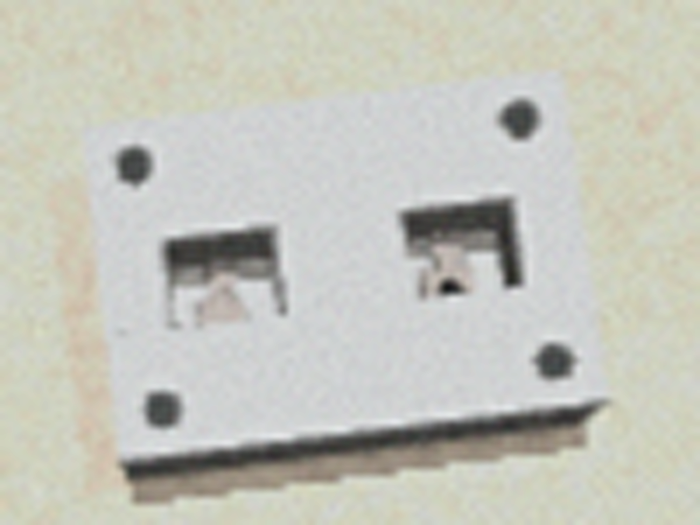

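View pics/s1.png

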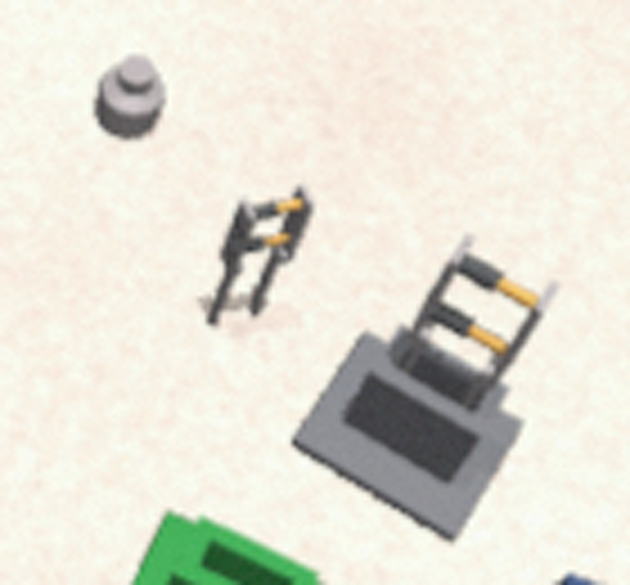

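```bash
python3 - <<'E'
from h import *
from scipy.spatial.transform import Rotation as Ro
for n in ["top","scene","wrist"]:
    K,R,t=cam(n); print(n,(-R.T@t).round(1), "fwd",R[2].round(3))
o=monitor.get_obs(); T=Ro.from_rotvec(o["orientation"]).as_matrix()
K,R,t=cam("wrist"); print("cam in tool",(T.T@(-R.T@t-o["ee_pos"])).round(1)); print((R@T).round(3)); print(o["t"])
for q in ["block","stand"]:
  for m in regions_of(q,"top")[:2]:
    c=max(cv2.findContours(m["mask"].astype(np.uint8),0,1)[0],key=cv2.contourArea)
    r=cv2.minAreaRect(c); print(q,m["confidence"],r)
E
```

```text
top [453.9   9.5 897. ] fwd [ 0.169  0.007 -0.986]
scene [994.3 242.  813.8] fwd [-0.475 -0.27  -0.838]
wrist [ 321.3 -542.2  385.8] fwd [-0.257 -0.113 -0.96 ]
cam in tool [  78.     0.4 -189.1]
[[ 0.     1.    -0.001]
 [-0.96   0.    -0.28 ]
 [-0.28   0.001  0.96 ]]
0.7
block 0.79 ((298.4009704589844, 223.44725036621094), (51.816532135009766, 70.65415954589844), 82.50414276123047)
stand 0.84 ((142.90769958496094, 264.7384948730469), (42.66794967651367, 36.71427917480469), 7.125016689300537)
stand 0.83 ((164.5, 203.5), (33.0, 39.0), 90.0)
```

Emit:
carry_out --targets '[[[0, 0, -2], [24, 56, 0], 87], [[0, 0, -4], [48, 112, 0], 87], [[0, 0, -6], [72, 168, 0], 87], [[0, 0, -8], [96, 224, 0], 87], [[0, 0, -9], [120, 280, 0], 87], [[0, 0, -11], [144, 336, 0], 87], [[0, 0, -12], [168, 392, -10], 87], [[0, 0, -14], [195, 449, -30], 87], [[0, 0, -15], [220, 505, -50], 87], [[0, 0, -16.5], [244, 561, -66], 87]]'

```text
t: 1.63
ee_pos: [415.0, -190.8, 172.5]
orientation: [3.135, 0.191, 0.003]
ft_force: [1.0, -0.4, 0.1]
width: 87.1
```

Emit:
carry_out --targets '[[[0, 0, 0], [0, 0, 0], 87], [[0, 0, 0], [0, 0, 0], 87]]'

```text
t: 1.8
ee_pos: [414.7, -190.6, 171.9]
orientation: [-3.135, -0.2, 0.001]
ft_force: [-0.2, -0.0, -0.3]
width: 87.0
```

```bash
python3 - <<'E'
from h import *
o=monitor.get_obs(); print(o["t"],o["ee_pos"],o["orientation"],o["qvel"].round(3))
im=crop("wrist",120,0,440,240,2.5,"w1.png")
K,R,t=cam("wrist"); print(-R.T@t)
for q in ["block","pocket_a","sample","pin"]:
    for r in place_of(q,"wrist"):
        p=toworld("wrist",r["point"]); print(q,round(r["confidence"],2),p.round(1),proj("wrist",p).round())
E
```

```text
1.8 [ 414.68030403 -190.62296717  171.93990357] [-3.1349749e+00 -2.0046994e-01  8.7614183e-04] [-0.064 -0.004 -0.019 -0.01   0.003 -0.022]
[ 491.94116424 -182.2098346   361.32229123]
```

View pics/w1.png

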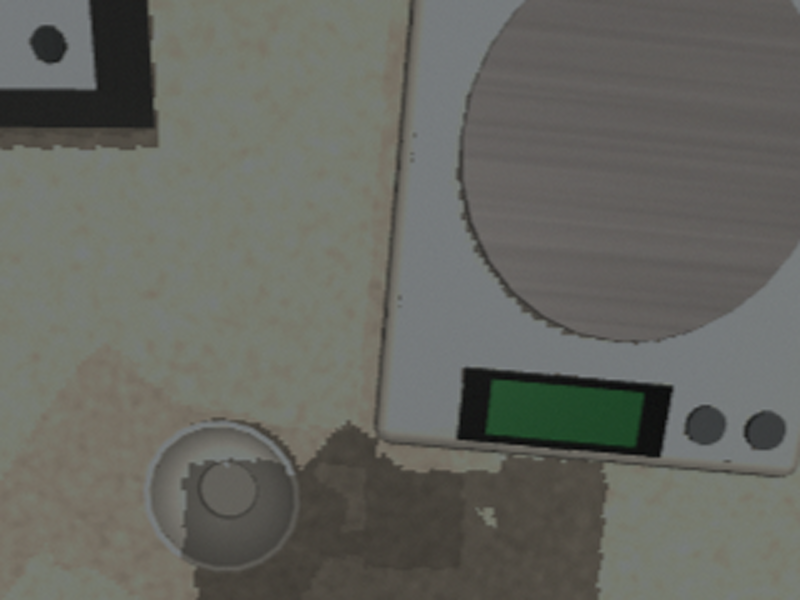

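Emit:
carry_out --targets '[[[0, 0, 0], [13, 30, -5], 87], [[0, 0, 0], [26, 60, -10], 87], [[0, 0, 0], [39, 90, -20], 87], [[0, 0, 0], [52, 120, -30], 87], [[0, 0, 0], [65, 150, -40], 87], [[0, 0, 0], [73, 170, -42], 87], [[0, 0, 0], [77, 179, -42], 87], [[0, 0, 0], [77, 179, -42], 87]]'

```text
t: 2.72
ee_pos: [492.0, -13.2, 130.2]
orientation: [-3.136, -0.194, -0.001]
ft_force: [-0.1, 0.2, 0.5]
width: 87.0
```

```bash
python3 - <<'E'
from h import *
o=monitor.get_obs(); print(o["t"],o["ee_pos"],o["orientation"],o["qvel"].round(3))
im=crop("wrist",120,0,440,240,2.5,"w2.png"); np.save("w2.npy",im)
K,R,t=cam("wrist"); print(-R.T@t)
for q in ["block","pocket_a","sample","pin"]:
    for r in place_of(q,"wrist"):
        p=toworld("wrist",r["point"]); print(q,round(r["confidence"],2),p.round(1),proj("wrist",p).round())
E
```

```text
2.7167 [492.03233435 -13.24591548 130.20834333] [-3.13558392e+00 -1.93925697e-01 -7.17116763e-04] [-0.042 -0.019  0.019 -0.012  0.002 -0.035]
[568.87788647  -4.50962405 319.41914918]
block 0.93 [570.3 -17.9  -1.6] [288. 111.]
pocket_a 0.92 [559.2  12.8  66.9] [246. 122.]
pocket_a 0.65 [567.3 -52.9  72. ] [342. 122.]
sample 0.85 [570.  -49.1  13.4] [325. 116.]
pin 0.6 [560.6  16.   16.2] [247. 118.]
```

View pics/w2.png

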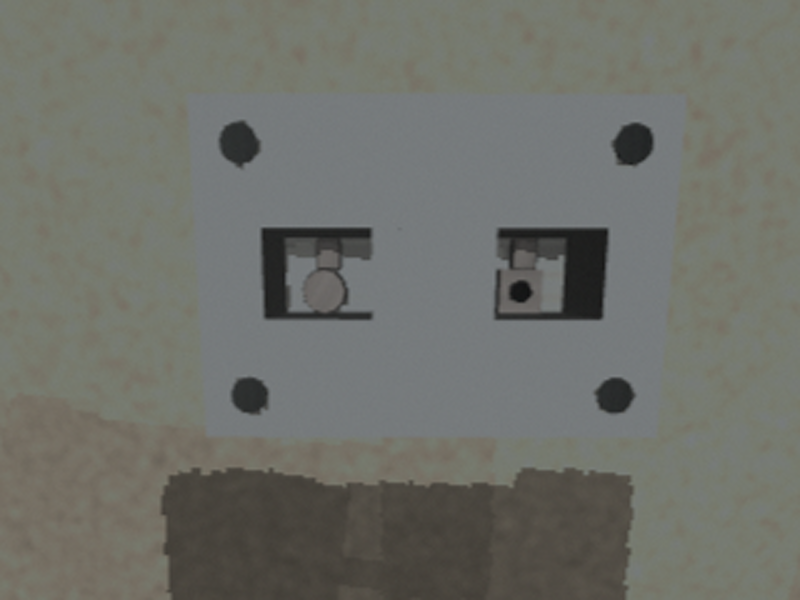

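```bash
python3 - <<'E'
from h import *
from scipy.optimize import least_squares
px=np.array([(190,94),(686,95),(655,437),(208,437),(262,228),(372,228),(372,319),(262,319),(498,228),(608,228),(604,319),(496,319)],float)/2.5+[120,0]-0.3
ob=np.array([(45,65),(45,-65),(-45,-65),(-45,65),(12,47),(12,17),(-12,17),(-12,47),(12,-17),(12,-47),(-12,-47),(-12,-17)],float)
K,R,t=cam("wrist")
def W(p,ob,z):
    c,s=np.cos(p[2]),np.sin(p[2]); xy=ob@np.array([[c,s],[-s,c]])+p[:2]
    return np.c_[xy,np.full(len(ob),z)]
def f(p,full=False):
    P=W(p,ob,70+p[3]); q=(K@(R@P.T+t[:,None])).T; return (q[:,:2]/q[:,2:]-px).ravel()
r=least_squares(f,[571,-12,0.1,0]); p=r.x
print(p[:2],np.degrees(p[2]),p[3]); print(f(p).reshape(-1,2).round(1))
print("pocket_b clipped",W(p,np.array([[-5.,-32]]),70), "pocket mid",W(p,np.array([[0.,-32]]),70))
# sample top centre at z=22
print("bore",ray("wrist",520/2.5+120-.3,291/2.5-.3,22), "pin",ray("wrist",324/2.5+119.7,291/2.5-.3,28))
# sample top corners
for u,v in [(498,269),(542,269),(541,312),(499,312)]: print(ray("wrist",u/2.5+119.7,v/2.5-.3,22))
E
```

```text
[571.32742116 -18.90048968] 6.873316900488591 0.4036161723805277
[[-0.8 -0.1]
 [ 0.2 -0.1]
 [ 0.4 -0.1]
 [-0.3 -0.3]
 [-0.  -0. ]
 [ 0.2  0. ]
 [ 0.3  0. ]
 [ 1.3 -0. ]
 [-0.1  0.1]
 [ 0.1  0.2]
 [-0.8  0.2]
 [-0.6  0.1]]
pocket_b clipped [[570.19293896 -51.26888399  70.        ]] pocket mid [[575.15700487 -50.67051153  70.        ]]
bore [570.10920995 -50.30297929  22.        ] pin [562.39229393  13.57965782  28.        ]
[576.10286064 -41.99459302  22.        ]
[577.85153831 -56.32915494  22.        ]
[564.31074053 -58.3408057   22.        ]
[562.61985293 -44.47370175  22.        ]
```

Emit:
carry_out --targets '[[[0, 0, -2], [-9, 35, 10], 87], [[0, 0, -4], [-18, 70, 20], 87], [[0, 0, -6], [-27, 105, 30], 87], [[0, 0, -8], [-36, 140, 40], 87], [[0, 0, -10], [-44, 175, 50], 87], [[0, 0, -11], [-53, 210, 50], 87], [[0, 0, -12], [-61, 245, 50], 87], [[0, 0, -13], [-69, 280, 50], 87], [[0, 0, -13], [-77, 306, 50], 87], [[0, 0, -13], [-77, 306, 50], 87]]'

```text
t: 3.8
ee_pos: [413.8, 295.5, 180.7]
orientation: [-3.136, 0.16, -0.001]
ft_force: [0.8, 0.2, 0.1]
width: 86.9
```

```bash
python3 - <<'E'
from h import *
o=monitor.get_obs(); print(o["t"],o["ee_pos"],o["orientation"],o["qvel"].round(3))
im=crop("wrist",120,0,440,240,2.5,"w3.png"); np.save("w3.npy",im)
K,R,t=cam("wrist"); print(-R.T@t)
for q in ["stand","stand_slot","tongs_grip","tip_fixed","tip_moving","tongs"]:
    for r in place_of(q,"wrist"):
        p=toworld("wrist",r["point"]); print(q,round(r["confidence"],2),p.round(1),proj("wrist",p).round())
E
```

```text
3.8 [413.799382   295.51778619 180.6609141 ] [-3.13566082e+00  1.60235724e-01 -1.47332546e-03] [-0.065 -0.012  0.034 -0.028  0.006 -0.082]
[491.48565986 285.89057745 369.52570642]
stand 0.93 [ 4.936e+02  2.864e+02 -4.000e-01] [272. 110.]
stand_slot 0.64 [498.2 285.6  53.9] [271. 104.]
tongs_grip 0.73 [478.6 192.8  78.2] [387. 116.]
tongs_grip 0.61 [494.9 284.3 111.5] [272. 107.]
tongs_grip 0.59 [392.8  99.5  -2.4] [450. 187.]
tip_fixed 0.56 [484.1 190.   -0. ] [365. 110.]
tip_fixed 0.26 [496.4 284.6  55.8] [271. 106.]
tip_moving 0.84 [474.6 198.4   2.3] [358. 120.]
tip_moving 0.58 [498.7 295.7   9.1] [260. 106.]
tongs 0.97 [477.3 198.9   4.3] [358. 118.]
tongs 0.64 [500.7 284.8   9.4] [271. 103.]
```

View pics/w3.png

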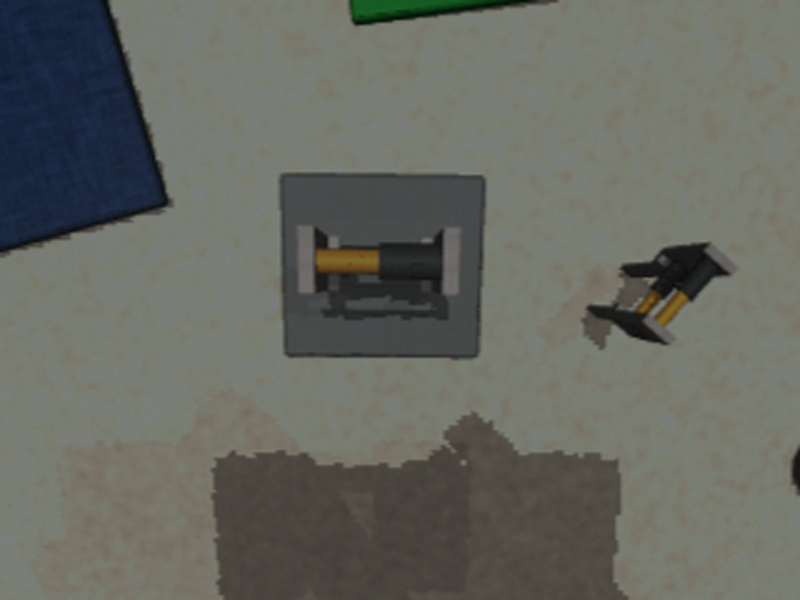

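```bash
python3 - <<'E'
from h import *
g=lambda u,v,z: ray("wrist",u/2.5+119.7,v/2.5-.3,z)
L=[g(297,226,143),g(314,226,143),g(314,293,143),g(299,293,143)]
Rr=[g(444,227,143),g(461,228,143),g(459,294,143),g(442,294,143)]
print(np.round(L,1),np.round(Rr,1)); l=np.mean(L,0);r=np.mean(Rr,0)
print((l+r)/2, l-r, np.degrees(np.arctan2(-(l-r)[0],(l-r)[1])), np.linalg.norm(L[0]-Rr[1]))
B=[g(281,175,8),g(485,177,8),g(479,357,8),g(286,356,8)]
print(np.round(B,1),np.mean(B,0))
E
```

```text
[[507.  303.4 143. ]
 [506.6 299.2 143. ]
 [490.8 301.3 143. ]
 [491.2 305.  143. ]] [[503.  267.4 143. ]
 [502.3 263.3 143. ]
 [486.7 265.1 143. ]
 [487.2 269.3 143. ]]
[496.84576298 284.26118876 143.        ] [ 4.10803634 35.96345068  0.        ] -6.516542759104917 40.38889193165301
[[535.  319.    8. ]
 [526.  240.6   8. ]
 [457.8 248.1   8. ]
 [466.5 326.6   8. ]] [496.30988016 283.56647499   8.        ]
```

Emit:
carry_out --targets '[[[0, 0, -0.7], [25, -4, 0], 87], [[0, 0, -0.7], [50, -8, 0], 87], [[0, 0, -0.7], [70, -10, 0], 87], [[0, 0, -0.7], [83, -11.5, 0], 87], [[0, 0, -0.7], [83, -11.5, 0], 87], [[0, 0, -0.7], [83, -11.5, 0], 87]]'

```text
t: 4.65
ee_pos: [497.0, 280.2, 179.7]
orientation: [3.136, -0.185, -0.002]
ft_force: [0.1, 0.4, 0.2]
width: 87.0
```

```bash
python3 - <<'E'
from h import *
from scipy.spatial.transform import Rotation as Ro
o=monitor.get_obs(); print(o["t"],o["ee_pos"],Ro.from_rotvec(o["orientation"]).as_matrix().round(4),o["qvel"].round(3),o["qpos"].round(2))
E
```

```text
4.65 [497.0198376  280.20591443 179.73451811] [[ 9.930e-01 -1.177e-01 -1.100e-03]
 [-1.177e-01 -9.930e-01 -4.000e-04]
 [-1.000e-03  5.000e-04 -1.000e+00]] [ 0.021 -0.012  0.028  0.002  0.003  0.001] [0.49 0.36 1.77 0.   1.01 2.18]
```

Emit:
carry_out --targets '[[[0, 0, 0.2], [0, 3.6, 0], 87], [[0, 0, 0.2], [-0.3, 3.6, -20], 70], [[0, 0, 0.2], [-0.3, 3.6, -40], 60], [[0, 0, 0.2], [-0.3, 3.6, -60], 60], [[0, 0, 0.2], [-0.3, 3.6, -75], 60], [[0, 0, 0.2], [-0.3, 3.6, -84], 60], [[0, 0, 0.2], [-0.3, 3.6, -87], 60], [[0, 0, 0.2], [-0.3, 3.6, -87], 60], [[0, 0, 0.2], [-0.3, 3.6, -87], 60]]'

```text
t: 5.4
ee_pos: [497.0, 285.0, 93.8]
orientation: [-3.136, 0.176, -0.001]
ft_force: [-0.9, 0.2, 0.5]
width: 60.2
```

```bash
python3 - <<'E'
from h import *
o=monitor.get_obs(); print(o["t"],o["ee_pos"],o["orientation"],o["qvel"].round(3),o["ft_force"].round(2),o["moment"].round(3))
im=vision.get_image("wrist"); cv2.imwrite("pics/w4.png",im[:,:,::-1])
E
```

```text
5.4 [497.03512206 285.01682102  93.81936461] [-3.13616309e+00  1.76422266e-01 -1.12447694e-03] [-0.004 -0.008 -0.009 -0.001 -0.001 -0.002] [-0.89  0.19  0.53] [0.082 0.042 0.012]
```

View pics/w4.png

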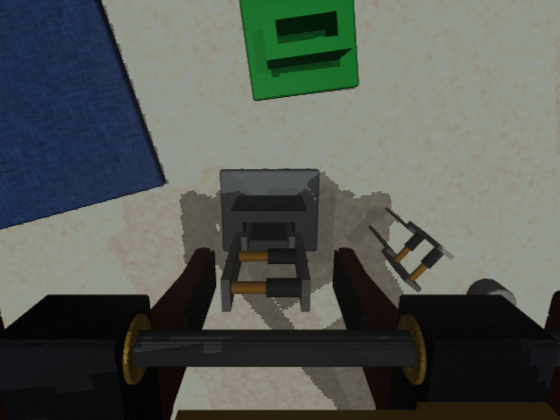

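```bash
python3 - <<'E'
from h import *
o=monitor.get_obs(); print(o["ee_pos"])
im=vision.get_image("wrist"); crop("wrist",190,160,360,320,4.5,"w5.png",im)
K,R,t=cam("wrist"); print(-R.T@t)
for z in (93,):
  for y in (0,): print(proj("wrist",o["ee_pos"]))
E
```

```text
[497.35506027 285.07141448  94.10381937]
[574.69295549 276.45514481 283.37980901]
[274.08547287 250.25315445]
```

View pics/w5.png

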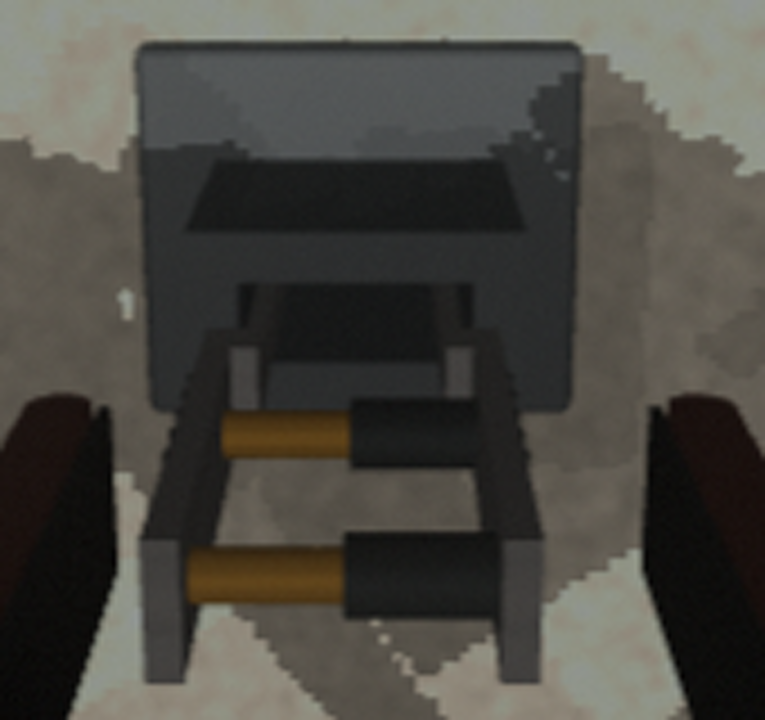

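```bash
python3 - <<'E'
from h import *
g=lambda u,v,z: ray("wrist",u/4.5+190-.4,v/4.5+160-.4,z)
P=[g(142,540,143),g(543,540,143),g(540,683,143),g(146,683,143)]
print(np.round(P,1),np.mean(P,0),np.linalg.norm(P[0]-P[1]))
B=[g(136,43,8),g(581,43,8),g(571,412,8),g(151,412,8)]
print(np.round(B,1),np.mean(B,0),np.linalg.norm(B[0]-B[1]))
S=[g(187,232,55),g(525,232,55)];print(np.round(S,1))
E
```

```text
[[506.  307.9 143. ]
 [501.5 268.4 143. ]
 [485.6 270.  143. ]
 [490.1 309.9 143. ]] [495.78725606 289.05749528 143.        ] 39.7365506021241
[[536.  324.2   8. ]
 [527.2 245.9   8. ]
 [457.3 253.1   8. ]
 [466.2 332.3   8. ]] [496.69716221 288.86634855   8.        ] 78.80395196303294
[[513.2 312.8  55. ]
 [507.5 261.8  55. ]]
```

Emit:
carry_out --targets '[[[0, 0, 0], [-0.9, 3.8, 0], 60], [[0, 0, 0], [-0.9, 3.8, 0], 60], [[0, 0, 0], [-0.9, 3.8, 0], 50], [[0, 0, 0], [-0.9, 3.8, 0], 44], [[0, 0, 0], [-0.9, 3.8, 0], 41], [[0, 0, 0], [-0.9, 3.8, 0], 38], [[0, 0, 0], [-0.9, 3.8, 0], 38], [[0, 0, 0], [-0.9, 3.8, 0], 38], [[0, 0, 0], [-0.9, 3.8, 0], 38]]'

```text
t: 6.25
ee_pos: [496.0, 288.3, 93.1]
orientation: [3.136, -0.177, -0.0]
ft_force: [-0.2, 0.2, 1.4]
width: 38.0
```

Emit:
carry_out --targets '[[[0, 0, 0], [0, 0, 0], 36], [[0, 0, 0], [0, 0, 0], 36], [[0, 0, 0], [0, 0, 0], 36], [[0, 0, 0], [0, 0, 0], 36]]'

```text
t: 6.58
ee_pos: [496.0, 288.4, 93.1]
orientation: [3.137, -0.177, -0.0]
ft_force: [-0.7, -1.6, 0.9]
width: 36.1
```

Emit:
carry_out --targets '[[[0, 0, 0], [0, 0, 0], 34], [[0, 0, 0], [0, 0, 0], 34], [[0, 0, 0], [0, 0, 0], 34], [[0, 0, 0], [0, 0, 0], 34]]'

```text
t: 6.92
ee_pos: [496.0, 288.4, 93.1]
orientation: [3.137, -0.177, -0.0]
ft_force: [-0.3, -1.3, 0.9]
width: 34.2
```

```bash
python3 - <<'E'
from h import *
for i in range(6):
    o=monitor.get_obs(); print(o["t"],o["width"],o["ft_force"].round(2),o["ee_pos"].round(2)); 
    im=vision.get_image("wrist")
cv2.imwrite("pics/w6.png",im[:,:,::-1])
E
```

```text
6.9167 34.211837874493234 [-0.26 -1.28  0.87] [495.98 288.39  93.12]
6.9667 34.06907691694613 [-0.7  -0.42  1.65] [496.   288.41  93.13]
7.0167 34.14756439425784 [0.42 0.4  0.02] [495.98 288.39  93.11]
7.0667 34.17404788610344 [ 0.57 -0.1   0.26] [496.   288.39  93.13]
7.1167 33.91170455003894 [ 0.18 -1.11  0.6 ] [495.99 288.39  93.13]
7.1667 34.337661936184006 [-0.05 -0.21  0.21] [496.01 288.41  93.13]
```

View pics/w6.png

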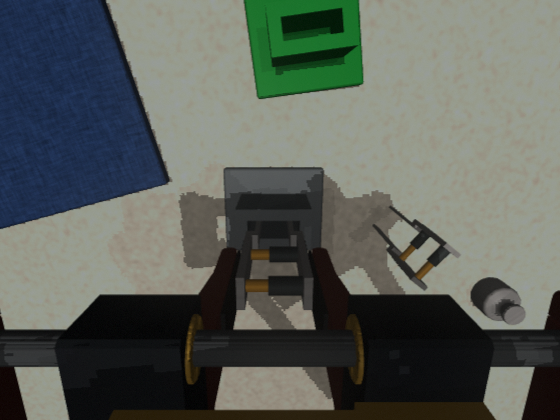

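```bash
python3 - <<'E'
from h import *
w=[]
for i in range(18):
    w.append(monitor.get_obs()["width"]); vision.get_image("wrist")
print(np.mean(w),np.std(w)/np.sqrt(18),monitor.get_obs()["t"])
E
```

```text
34.19593161544909 0.05016774739350817 8.1167
```

Emit:
carry_out --targets '[[[0, 0, 0], [0, 0, 0], 31], [[0, 0, 0], [0, 0, 0], 27], [[0, 0, 0], [0, 0, 0], 26], [[0, 0, 0], [0, 0, 0], 26]]'

```text
t: 8.45
ee_pos: [496.0, 288.4, 93.1]
orientation: [-3.137, 0.177, -0.0]
ft_force: [0.7, -0.2, 1.1]
width: 26.4
```

```bash
python3 - <<'E'
from h import *
w=[]
for i in range(18):
    w.append(monitor.get_obs()["width"]); vision.get_image("wrist")
print(np.mean(w),np.std(w)/np.sqrt(18),monitor.get_obs()["t"])
E
```

```text
26.27173118329248 0.04422320879818353 9.35
```

Emit:
carry_out --targets '[[[0, 0, 0], [0, 0, 0], 34], [[0, 0, 0], [0, 0, 5], 34], [[0, 0, 0], [0, 0, 15], 34], [[0, 0, 0], [0, 0, 35], 34], [[0, 0, 0], [0, 0, 60], 34], [[0, 0, 0], [0, 0, 85], 34], [[0, 0, 0], [0, 0, 105], 34], [[0, 0, 0], [0, 0, 115], 34], [[0, 0, 0], [0, 0, 115], 34]]'

```text
t: 10.1
ee_pos: [497.5, 289.2, 211.2]
orientation: [-3.134, 0.177, -0.007]
ft_force: [-1.0, 0.1, -1.1]
width: 34.2
```

```bash
python3 - <<'E'
from h import *
o=monitor.get_obs(); print(o["t"],o["ee_pos"],o["width"],o["ft_force"].round(2))
im=vision.get_image("wrist"); cv2.imwrite("pics/w7.png",im[:,:,::-1])
E
```

```text
10.1 [497.45284507 289.23920716 211.18913885] 34.150845042729586 [-1.04  0.07 -1.14]
```

View pics/w7.png

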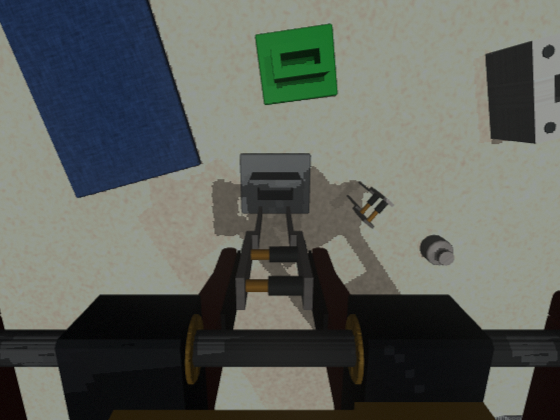

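Emit:
carry_out --targets '[[[0, 0, 1], [0, -20, 0], 34], [[0, 0, 3], [0, -55, 0], 34], [[0, 0, 5], [0, -92, 0], 34], [[0, 0, 7], [0, -130, 0], 34], [[0, 0, 9], [0, -168, 0], 34], [[0, 0, 10], [0, -206, 0], 34], [[0, 0, 11], [0, -244, 0], 34], [[0, 0, 12], [0, -280, 0], 34], [[0, 0, 13], [-2, -310, -5], 34], [[0, 0, 13.4], [-4, -325, -15], 34]]'

```text
t: 10.98
ee_pos: [491.5, -39.5, 192.4]
orientation: [3.135, 0.188, -0.001]
ft_force: [0.7, 0.4, -1.3]
width: 33.6
```

Emit:
carry_out --targets '[[[0, 0, 0], [0, -8, -10], 34], [[0, 0, 0], [0, -10, -18], 34], [[0, 0, 0], [0, -10, -20], 34], [[0, 0, 0], [0, -10, -20], 34], [[0, 0, 0], [0, -10, -20], 34]]'

```text
t: 11.4
ee_pos: [492.0, -45.5, 172.8]
orientation: [-3.135, -0.192, 0.001]
ft_force: [0.3, 0.4, -1.2]
width: 34.2
```

```bash
python3 - <<'E'
from h import *
from scipy.spatial.transform import Rotation as Ro
o=monitor.get_obs(); print(o["t"],o["ee_pos"],o["width"],o["qvel"].round(3)); m=Ro.from_rotvec(o["orientation"]).as_matrix(); print(m.round(4))
C=vision.camera_model("wrist"); im=vision.get_image("wrist"); np.savez("w8.npz",im=im,**C)
cv2.imwrite("pics/w8.png",im[:,:,::-1]); crop("wrist",190,60,390,210,4,"w8c.png",im)
E
```

```text
11.4 [492.01715992 -45.54360279 172.81674103] 34.18971525761727 [ 0.003 -0.013 -0.009 -0.003  0.001 -0.003]
[[ 9.925e-01  1.219e-01 -7.000e-04]
 [ 1.219e-01 -9.925e-01  3.000e-04]
 [-7.000e-04 -4.000e-04 -1.000e+00]]
```

View pics/w8.png

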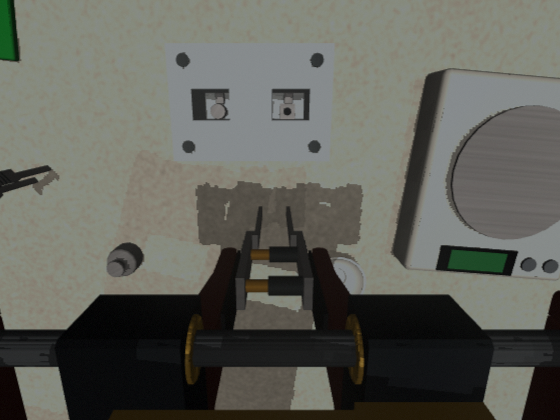

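View pics/w8c.png

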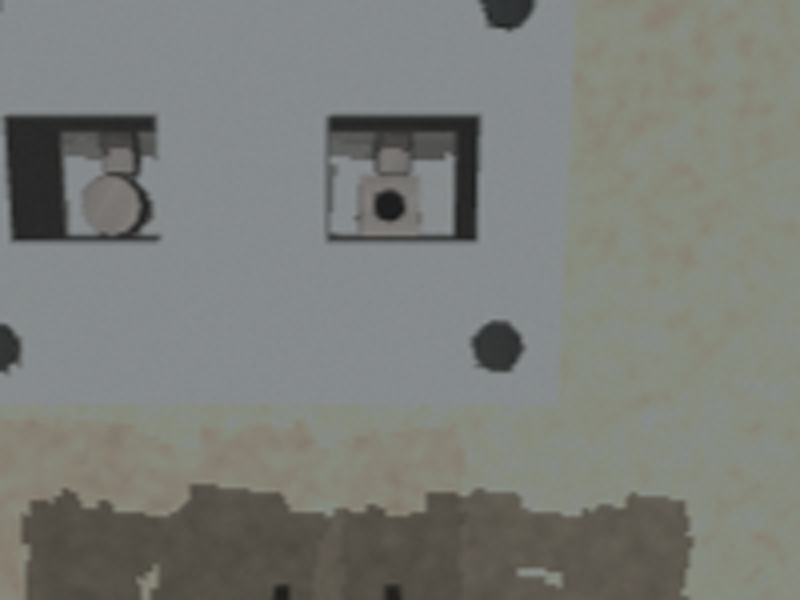

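```bash
python3 - <<'E'
from h import *
im=np.load("w8.npz")["im"]
crop("",240,190,310,250,10,"w8t.png",np.clip(im*1.8,0,255).astype(np.uint8))
crop("",155,30,345,172,4,"w8b.png",im)
E
```

```text
(no output)
```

View pics/w8t.png

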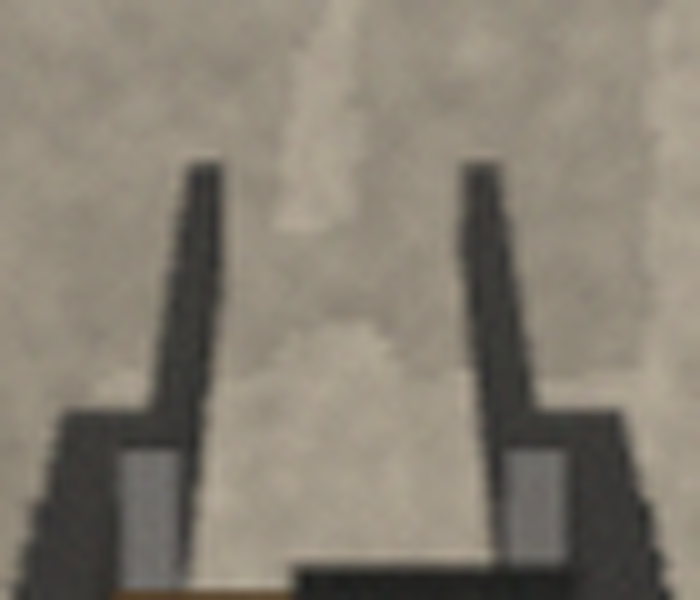

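View pics/w8b.png

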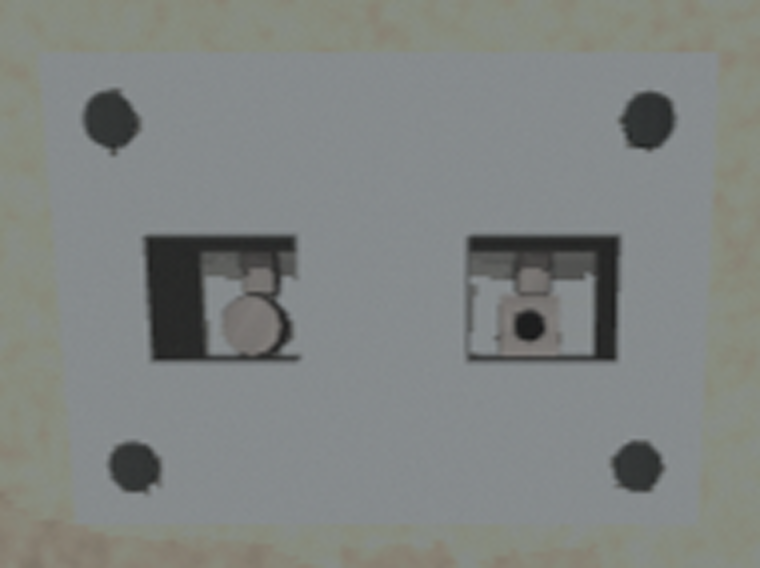

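```bash
cat > fit.py <<'E'
from h import *
from scipy.optimize import least_squares
OB=np.array([(45,65),(45,-65),(-45,-65),(-45,65),(12,47),(12,17),(-12,17),(-12,47),(12,-17),(12,-47),(-12,-47),(-12,-17)],float)
def W(p,ob,z):
    c,s=np.cos(p[2]),np.sin(p[2]); xy=ob@np.array([[c,s],[-s,c]])+p[:2]
    return np.c_[xy,np.full(len(ob),z)]
def fit(px,ob=OB,z=70,n="wrist",p0=(571,-15,.12)):
    K,R,t=cam(n)
    def f(p):
        P=W(p,ob,z); q=(K@(R@P.T+t[:,None])).T; return (q[:,:2]/q[:,2:]-px).ravel()
    r=least_squares(f,p0,loss="soft_l1"); return r.x,f(r.x).reshape(-1,2)
E
python3 - <<'E'
from fit import *
px=np.array([(40,52),(717,52),(699,525),(73,525),(146,236),(297,236),(298,360),(152,360),(468,236),(621,236),(618,360),(468,360)],float)/4+[155,30]-.4
p,r=fit(px); print(p[:2],np.degrees(p[2])); print(r.round(1).tolist())
print("clip_b",W(p,np.array([[-5.,-32]]),70))
g=lambda u,v,z: ray("wrist",u/4+155-.4,v/4+30-.4,z)
S=np.array([g(499,296,22),g(559,296,22),g(557,355,22),g(501,355,22)]); print(S.round(1),S.mean(0)); print("bore",g(529,325,22))
o=monitor.get_obs(); print(o["ee_pos"])
T=[ray("wrist",240-.4+u/10,190-.4+16.2/10*10/10+ (16.2-1.62),87.8) for u in (187,222,463,497)]
print(np.round(T,1), np.mean(T,0)-o["ee_pos"])
E
```

```text
[572.86631136 -16.90030465] 7.0136823927834575
[[0.0, 0.2], [0.2, 0.3], [-0.6, -0.4], [1.2, -0.5], [-0.2, -0.2], [-0.1, -0.1], [0.7, 0.1], [0.3, 0.1], [-0.0, -0.1], [-0.5, -0.1], [-0.6, 0.2], [-0.0, 0.2]]
clip_b [[571.81112987 -49.27138113  70.        ]]
[[577.3 -40.5  22. ]
 [579.  -54.5  22. ]
 [565.8 -55.8  22. ]
 [564.2 -42.7  22. ]] [571.58081942 -48.37648448  22.        ]
bore [571.73030871 -48.35632011  22.        ]
[492.30372515 -45.59495243 173.18478048]
[[494.5 -32.7  87.8]
 [494.9 -35.5  87.8]
 [497.3 -55.1  87.8]
 [497.6 -57.9  87.8]] [  3.78265633   0.2759136  -85.38478048]
```

Emit:
carry_out --targets '[[[0, 0, 0], [20, -1, 0], 34], [[0, 0, 0], [40, -2, 0], 34], [[0, 0, 0], [60, -3, 0], 34], [[0, 0, 0], [74, -3.3, 0], 34], [[0, 0, 0], [79.4, -3.3, 0], 34], [[0, 0, 0], [79.4, -3.3, 0], 34], [[0, 0, 0], [79.4, -3.3, 0], 34], [[0, 0, 0], [79.4, -3.3, 0], 34]]'

```text
t: 12.12
ee_pos: [570.3, -49.5, 173.1]
orientation: [-3.136, -0.191, 0.001]
ft_force: [0.6, -0.1, -1.2]
width: 33.8
```

```bash
python3 - <<'E'
from h import *
o=monitor.get_obs(); print(o["t"],o["ee_pos"],o["width"],o["qvel"].round(3),o["orientation"])
im=vision.get_image("wrist"); np.save("w9.npy",im)
crop("",170,140,370,290,4,"w9.png",np.clip(im*1.5,0,255).astype(np.uint8))
for n in ("scene","top"):
    im=vision.get_image(n); u,v=proj(n,[571,-50,70]).astype(int); crop("",u-50,v-45,u+50,v+30,7,n+"9.png",im)
E
```

```text
12.1167 [570.34191345 -49.51364819 173.0655208 ] 33.838196468791445 [-0.006 -0.004  0.003  0.001 -0.001  0.001] [-3.13562724e+00 -1.90713319e-01  1.42258743e-03]
```

View pics/w9.png

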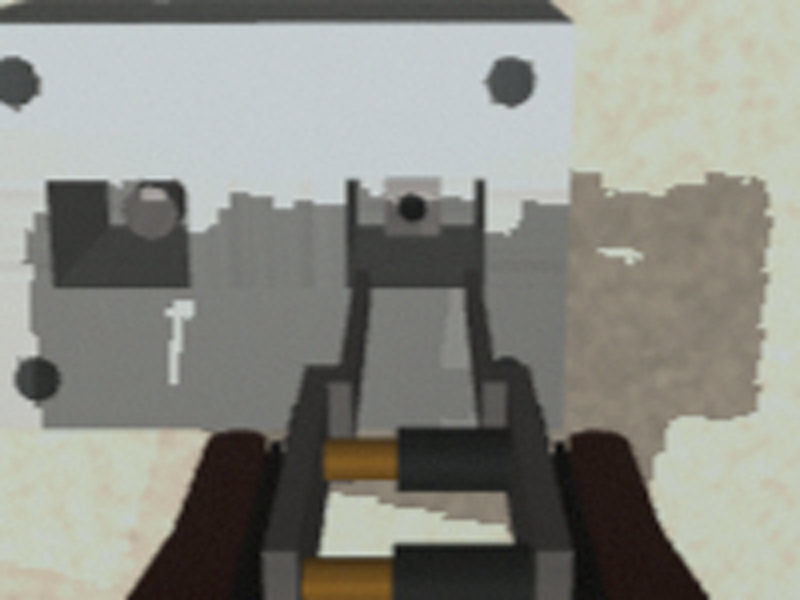

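View pics/scene9.png

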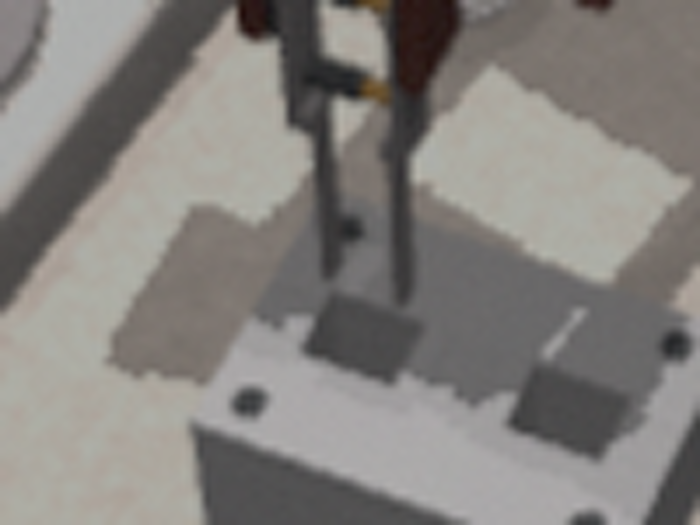

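```bash
python3 - <<'E'
from fit import *
im=np.load("w9.npy"); crop("",240,195,310,250,10,"w9t.png",np.clip(im*1.8,0,255).astype(np.uint8))
px=np.array([(348,180),(486,180),(483,287),(347,287),(47,180),(187,180),(190,287),(54,287)],float)/4+[170,140]-.4
ob=OB[[8,9,10,11,4,5,6,7]]
ob=np.array([(12,-17),(12,-47),(-12,-47),(-12,-17),(12,47),(12,17),(-12,17),(-12,47)],float)
p,r=fit(px,ob); print(p[:2],np.degrees(p[2])); print(r.round(1).tolist())
print("clip_b",W(p,np.array([[-5.,-32]]),70))
print("bore",ray("wrist",411/4+169.6,208/4+139.6,22)); print(monitor.get_obs()["ee_pos"],monitor.get_obs()["t"])
E
```

```text
[572.59932839 -17.2385138 ] 6.850423391019732
[[-0.6, -0.0], [-0.1, 0.0], [0.2, 0.2], [-0.0, 0.1], [-0.1, -0.2], [-0.0, -0.1], [0.4, 0.1], [0.2, -0.0]]
clip_b [[571.45191292 -49.60645222  70.        ]]
bore [571.24547468 -48.48029396  22.        ]
[570.7104111  -49.83022815 173.24802882] 12.2667
```

View pics/w9t.png

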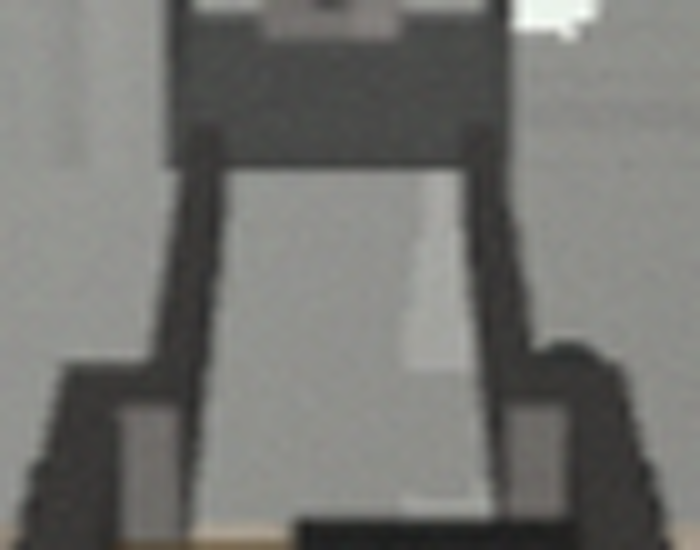

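Emit:
carry_out --targets '[[[0, 0, 0], [0.8, 0.6, 0], 34], [[0, 0, 0], [0.8, 0.6, -6], 34], [[0, 0, 0], [0.8, 0.6, -12], 34], [[0, 0, 0], [0.8, 0.6, -18], 34], [[0, 0, 0], [0.8, 0.6, -24], 34], [[0, 0, 0], [0.8, 0.6, -30], 34], [[0, 0, 0], [0.8, 0.6, -36], 34], [[0, 0, 0], [0.8, 0.6, -42], 34], [[0, 0, 0], [0.8, 0.6, -42], 34], [[0, 0, 0], [0.8, 0.6, -42], 34]]'

```text
t: 13.1
ee_pos: [571.9, -49.3, 130.6]
orientation: [-3.136, -0.19, 0.002]
ft_force: [0.0, 0.5, -0.7]
width: 34.2
```

```bash
python3 - <<'E'
from h import *
o=monitor.get_obs(); print(o["t"],o["ee_pos"],o["width"],o["ft_force"].round(2))
im=vision.get_image("wrist"); np.save("w10.npy",im)
crop("",170,130,370,280,4,"w10.png",np.clip(im*1.8,0,255).astype(np.uint8))
E
```

```text
13.1 [571.91717022 -49.26460683 130.59727124] 34.22011813738984 [ 0.01  0.46 -0.68]
```

View pics/w10.png

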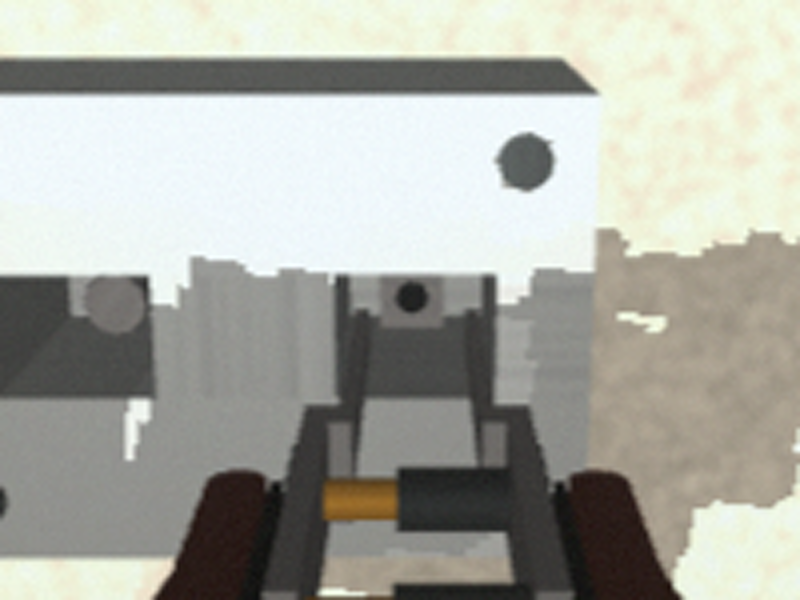

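Emit:
carry_out --targets '[[[0, 0, 0], [-0.3, 0.6, -4], 34], [[0, 0, 0], [-0.3, 0.6, -8], 34], [[0, 0, 0], [-0.3, 0.6, -12], 34], [[0, 0, 0], [-0.3, 0.6, -16], 34], [[0, 0, 0], [-0.3, 0.6, -20], 34], [[0, 0, 0], [-0.3, 0.6, -23], 34]]'

```text
t: 13.65
ee_pos: [571.7, -48.7, 107.5]
orientation: [-3.136, -0.19, 0.001]
ft_force: [-0.2, -0.2, -0.8]
width: 34.1
```

Emit:
carry_out --targets '[[[0, 0, 0], [0, 0, -3], 34], [[0, 0, 0], [0, 0, -6], 34], [[0, 0, 0], [0, 0, -8], 34], [[0, 0, 0], [0, 0, -8], 34], [[0, 0, 0], [0, 0, -8], 34]]'

```text
t: 14.07
ee_pos: [571.9, -48.7, 100.0]
orientation: [-3.136, -0.19, 0.0]
ft_force: [-0.2, -0.0, 0.1]
width: 33.8
```

```bash
python3 - <<'E'
from h import *
o=monitor.get_obs(); print(o["t"],o["ee_pos"],o["width"],o["ft_force"].round(2))
im=vision.get_image("wrist"); np.save("w11.npy",im)
crop("",170,130,370,280,4,"w11.png",np.clip(im*1.8,0,255).astype(np.uint8))
o=monitor.get_obs(); print(o["t"],o["ee_pos"],o["width"],o["ft_force"].round(2))
E
```

```text
14.0667 [571.89643462 -48.72078929 100.03153201] 33.838326587253526 [-0.16 -0.04  0.09]
14.1167 [571.99576378 -48.69824248 100.20094272] 34.11944124877481 [ 0.22  0.48 -0.86]
```

View pics/w11.png

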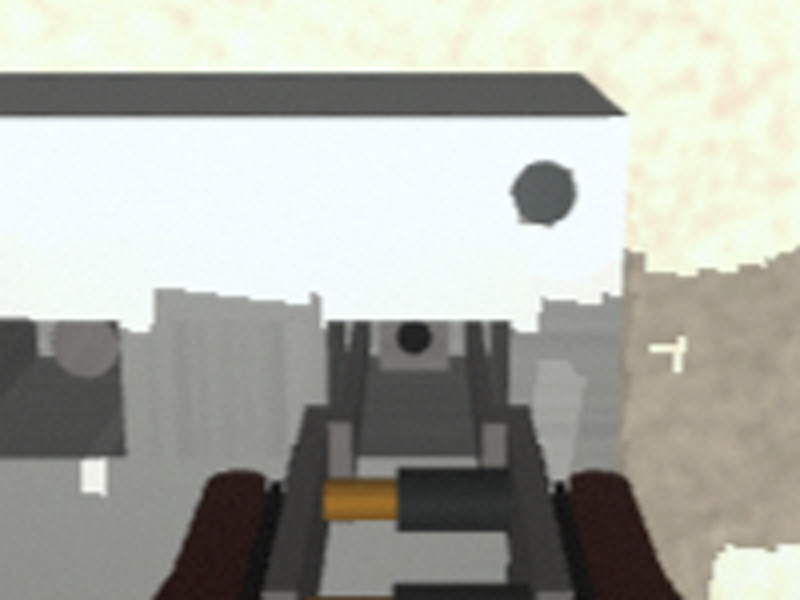

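Emit:
carry_out --targets '[[[0, 0, 0], [0, 0, -1], 33], [[0, 0, 0], [0, 0, -1], 31.5], [[0, 0, 0], [0, 0, -1], 30.3], [[0, 0, 0], [0, 0, -1], 29.6], [[0, 0, 0], [0, 0, -1], 29.3], [[0, 0, 0], [0, 0, -1], 29], [[0, 0, 0], [0, 0, -1], 28.8], [[0, 0, 0], [0, 0, -1], 28.8], [[0, 0, 0], [0, 0, -1], 28.8]]'

```text
t: 14.87
ee_pos: [571.9, -48.5, 99.2]
orientation: [-3.136, -0.19, -0.0]
ft_force: [-1.1, 1.5, 0.1]
width: 28.9
```

```bash
python3 - <<'E'
from h import *
w=[];f=[]
for i in range(18):
    o=monitor.get_obs(); w.append(o["width"]);f.append(o["ft_force"]); vision.get_image("wrist")
print(np.mean(w),np.std(w)/np.sqrt(18),np.mean(f,0),o["ee_pos"],o["t"])
E
```

```text
29.014992479577213 0.03720329415186428 [-0.20093222  2.71266941  0.66740279] [571.89082347 -48.66696213  99.12288622] 15.7167
```

Emit:
carry_out --targets '[[[0, 0, 0], [0, 0.2, 0], 28.8], [[0, 0, 0], [0, 0.4, 0], 28.8], [[0, 0, 0], [0, 0.4, 0], 28.7], [[0, 0, 0], [0, 0.4, 0], 28.65], [[0, 0, 0], [0, 0.4, 0], 28.65]]'

```text
t: 16.18
ee_pos: [571.9, -48.4, 99.1]
orientation: [3.136, 0.19, 0.0]
ft_force: [0.4, 2.2, -0.4]
width: 28.9
```

```bash
python3 - <<'E'
from h import *
w=[];f=[]
for i in range(24):
    o=monitor.get_obs(); w.append(o["width"]);f.append(o["ft_force"]); vision.get_image("wrist")
print(np.mean(w),np.std(w)/np.sqrt(24),np.mean(f,0),o["ee_pos"],o["t"])
E
```

```text
28.879209946279207 0.0376903628349209 [ 0.03224548  1.67195446 -0.13006478] [571.86198183 -48.3071873   99.08522926] 17.3333
```

Emit:
carry_out --targets '[[[0, 0, 0], [0, 0.2, 0], 28.6], [[0, 0, 0], [0, 0.4, 0], 28.5], [[0, 0, 0], [0, 0.4, 0], 28.4], [[0, 0, 0], [0, 0.4, 0], 28.4]]'

```text
t: 17.72
ee_pos: [571.9, -48.0, 99.1]
orientation: [3.136, 0.19, -0.0]
ft_force: [0.0, 0.8, -0.0]
width: 28.8
```

```bash
python3 - <<'E'
from h import *
w=[];f=[]
for i in range(24):
    o=monitor.get_obs(); w.append(o["width"]);f.append(o["ft_force"]); im=vision.get_image("wrist")
print(np.mean(w),np.std(w)/np.sqrt(24),np.mean(f,0),o["ee_pos"],o["t"])
crop("",170,130,370,280,4,"w12.png",np.clip(im*1.8,0,255).astype(np.uint8))
E
```

```text
28.61667812749476 0.04739779756885608 [-0.30456045 -0.22301246 -1.1645022 ] [571.87414504 -47.93595937  99.10508521] 18.8667
```

View pics/w12.png

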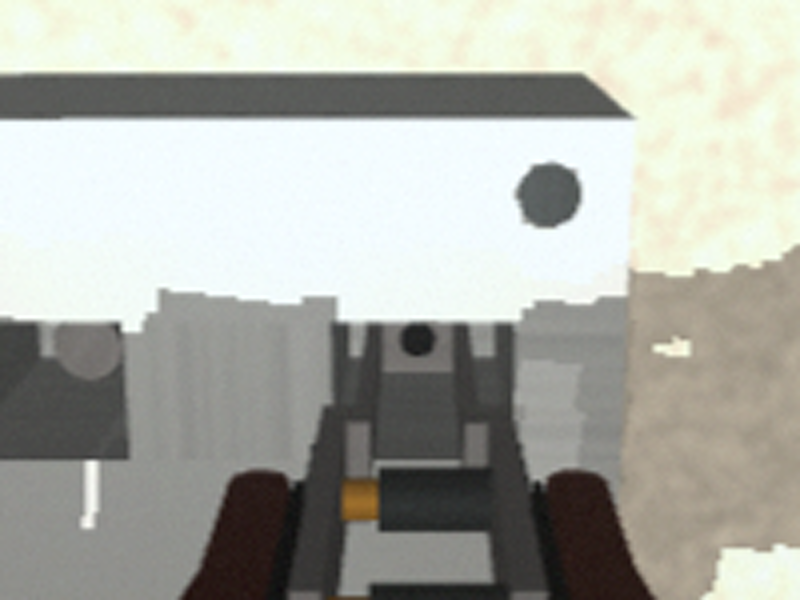

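Emit:
carry_out --targets '[[[0, 0, 0], [0, 0, 0], 28.3], [[0, 0, 0], [0, 0, 0], 28.2], [[0, 0, 0], [0, 0, 0], 28.2]]'

```text
t: 19.17
ee_pos: [571.9, -47.9, 99.1]
orientation: [3.136, 0.19, -0.0]
ft_force: [-0.5, -0.5, -1.9]
width: 28.5
```

```bash
python3 - <<'E'
from h import *
w=[];f=[]
for i in range(24):
    o=monitor.get_obs(); w.append(o["width"]);f.append(o["ft_force"]); im=vision.get_image("wrist")
print(np.mean(w),np.std(w)/np.sqrt(24),np.mean(f,0),o["ee_pos"],o["t"])
E
```

```text
28.480661905408542 0.04294412262628251 [-0.21779072 -0.76142944 -1.43116779] [571.9274615  -47.90442792  99.1215655 ] 20.3167
```

Emit:
carry_out --targets '[[[0, 0, 0], [0, 0, 0], 28.1], [[0, 0, 0], [0, 0, 0], 28.0], [[0, 0, 0], [0, 0, 0], 28.0]]'

```text
t: 20.62
ee_pos: [571.9, -47.9, 99.1]
orientation: [-3.136, -0.19, 0.0]
ft_force: [-0.2, -0.8, -1.9]
width: 28.4
```

```bash
python3 - <<'E'
from h import *
w=[];f=[]
for i in range(24):
    o=monitor.get_obs(); w.append(o["width"]);f.append(o["ft_force"]); im=vision.get_image("wrist")
print(np.mean(w),np.std(w)/np.sqrt(24),np.mean(f,0),o["ee_pos"],o["t"])
E
```

```text
28.403047333381153 0.03880723653559495 [-0.23548167 -0.95997396 -1.52224877] [571.89784052 -47.89451867  99.13119144] 21.7667
```

Emit:
carry_out --targets '[[[0, 0, 0], [0, 0, 0], 27.9], [[0, 0, 0], [0, 0, 0], 27.9], [[0, 0, 0], [0, 0, 1], 27.9], [[0, 0, 0], [0, 0, 2], 27.9], [[0, 0, 0], [0, 0, 3], 27.9], [[0, 0, 0], [0, 0, 4], 27.9]]'

```text
t: 22.32
ee_pos: [571.8, -47.7, 103.1]
orientation: [-3.136, -0.19, 0.0]
ft_force: [-0.6, -0.7, -4.5]
width: 28.3
```

```bash
python3 - <<'E'
from h import *
o=monitor.get_obs(); print(o["ee_pos"],o["width"],o["ft_force"]); im=vision.get_image("wrist")
o=monitor.get_obs(); print(o["ee_pos"],o["width"],o["ft_force"])
crop("",170,130,370,280,4,"w13.png",np.clip(im*1.8,0,255).astype(np.uint8))
E
```

```text
[571.79935512 -47.74328486 103.08663092] 28.2607730113776 [-0.59836853 -0.65390807 -4.49901595]
[571.85967112 -47.77034963 103.29607071] 28.318817279718484 [ 0.77162395  0.29140725 -4.21175312]
```

View pics/w13.png

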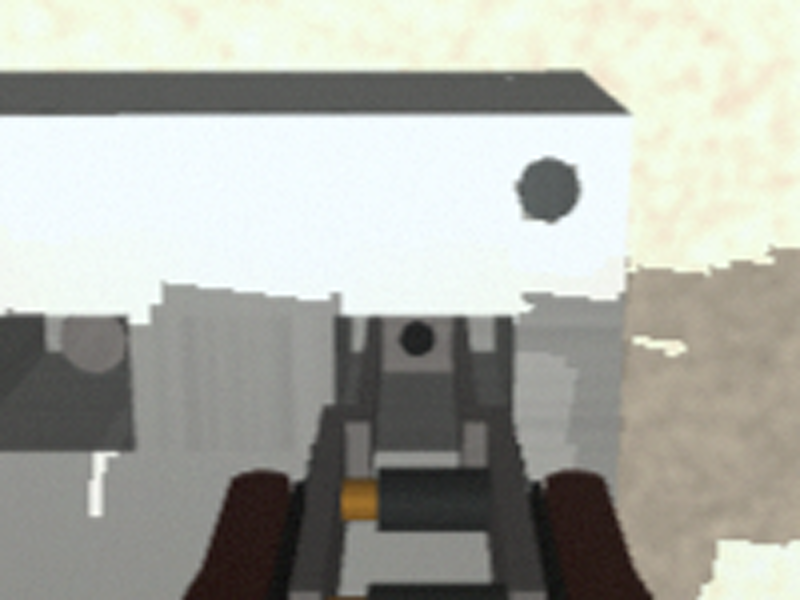

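Emit:
carry_out --targets '[[[0, 0, 0], [0, 0, 1], 27.9], [[0, 0, 0], [0, 0, 2], 27.9], [[0, 0, 0], [0, 0, 3], 27.9], [[0, 0, 0], [0, 0, 4], 27.9], [[0, 0, 0], [0, 0, 5], 27.9], [[0, 0, 0], [0, 0, 6.5], 27.9], [[0, 0, 0], [0, 0, 8], 27.9], [[0, 0, 0], [0, 0, 10], 27.9]]'

```text
t: 23.03
ee_pos: [572.2, -47.9, 113.6]
orientation: [3.136, 0.19, 0.001]
ft_force: [-0.1, 0.5, -1.2]
width: 28.3
```

```bash
python3 - <<'E'
from h import *
o=monitor.get_obs(); im=vision.get_image("wrist")
o=monitor.get_obs(); print(o["ee_pos"],o["width"],o["ft_force"])
crop("",170,130,370,280,4,"w14.png",np.clip(im*1.8,0,255).astype(np.uint8))
E
```

```text
[572.45603741 -47.96240978 113.99272723] 28.34217119136234 [ 0.27927389  0.01131765 -0.70978756]
```

View pics/w14.png

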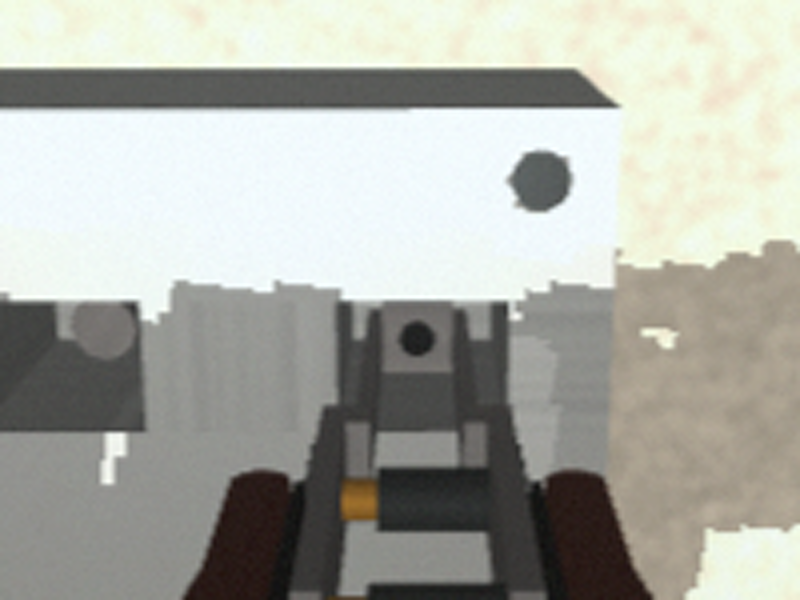

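Emit:
carry_out --targets '[[[0, 0, 0], [0, 0, 4], 27.9], [[0, 0, 0], [0, 0, 10], 27.9], [[0, 0, 0], [0, 0, 18], 27.9], [[0, 0, 0], [0, 0, 26], 27.9], [[0, 0, 0], [0, 0, 34], 27.9], [[0, 0, 0], [0, 0, 42], 27.9], [[0, 0, 0], [0, 0, 50], 27.9], [[0, 0, 0], [0, 0, 58], 27.9], [[0, 0, 0], [0, 0, 63], 27.9], [[0, 0, 0], [0, 0, 66], 27.9]]'

```text
t: 23.92
ee_pos: [572.3, -47.9, 180.2]
orientation: [3.136, 0.19, 0.002]
ft_force: [0.2, -0.8, -1.0]
width: 28.3
```

```bash
python3 - <<'E'
from h import *
o=monitor.get_obs(); print(o["ee_pos"],o["width"],o["ft_force"])
im=vision.get_image("wrist"); cv2.imwrite("pics/w15.png",np.clip(im*1.4,0,255).astype(np.uint8)[:,:,::-1])
it=cv2.imread("pics/top0.png")
crop("",370,185,490,305,5,"pan.png",it[:,:,::-1])
for m in regions_of("balance","top"):
    c=max(cv2.findContours(m["mask"].astype(np.uint8),0,1)[0],key=cv2.contourArea); print(m["confidence"],cv2.minAreaRect(c))
print(monitor.get_obs()["t"])
E
```

```text
[572.2755316  -47.94359677 180.19190565] 28.273095419472956 [ 0.19841522 -0.79512731 -0.96296589]
0.97 ((462.5919494628906, 244.68844604492188), (100.02437591552734, 13.426374435424805), 81.52884674072266)
0.17 ((315.5588073730469, 226.2646942138672), (10.277332305908203, 37.427894592285156), 85.60128784179688)
24.0167
```

View pics/w15.png

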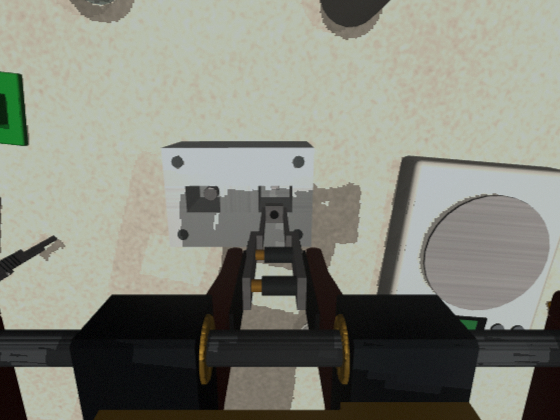

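View pics/pan.png

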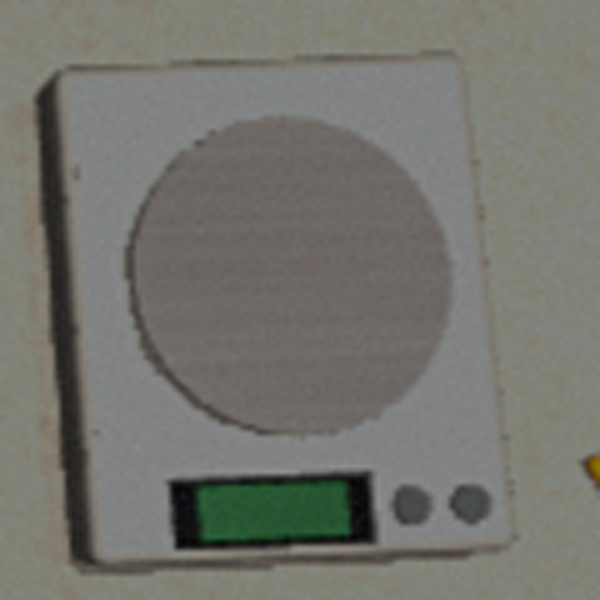

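```bash
python3 - <<'E'
from h import *
print(ray("wrist",486.3,250,57), ray("top",428.3,240,57), ray("wrist",424,250,57)-ray("wrist",549,250,57))
E
```

```text
[ 546.99349321 -258.12516323   57.        ] [ 539.43846122 -260.09310413   57.        ] [-14.59728906 120.01772537   0.        ]
```

Emit:
carry_out --targets '[[[0, 0, 0], [-2, -15, 0], 27.9], [[0, 0, 0], [-6, -42, 0], 27.9], [[0, 0, 0], [-10, -72, 0], 27.9], [[0, 0, 0], [-14, -102, 0], 27.9], [[0, 0, 0], [-18, -132, 0], 27.9], [[0, 0, 0], [-22, -162, 0], 27.9], [[0, 0, 0], [-26, -188, 0], 27.9], [[0, 0, 0], [-28, -204, 0], 27.9], [[0, 0, 0], [-29, -211, 0], 27.9], [[0, 0, 0], [-29, -211, 0], 27.9]]'

```text
t: 24.85
ee_pos: [542.4, -260.0, 178.6]
orientation: [-3.136, -0.187, 0.001]
ft_force: [0.1, 0.1, -1.6]
width: 28.3
```

Emit:
carry_out --targets '[[[0, 0, 0], [0, 0, -6], 27.9], [[0, 0, 0], [0, 0, -12], 27.9], [[0, 0, 0], [0, 0, -15], 27.9], [[0, 0, 0], [0, 0, -15], 27.9], [[0, 0, 0], [0, 0, -15], 27.9]]'

```text
t: 25.27
ee_pos: [542.8, -258.0, 163.7]
orientation: [-3.135, -0.192, 0.001]
ft_force: [0.4, 0.1, -1.2]
width: 28.5
```

```bash
python3 - <<'E'
from h import *
f=[]
for i in range(4):
    o=monitor.get_obs(); f.append(o["ft_force"]); im=vision.get_image("wrist")
print(o["t"],o["ee_pos"],o["width"],np.mean(f,0)); cv2.imwrite("pics/w16.png",np.clip(im*1.4,0,255).astype(np.uint8)[:,:,::-1])
for n in ("scene",):
    im=vision.get_image(n); u,v=proj(n,[543,-259,70]).astype(int); crop("",u-60,v-60,u+60,v+40,6,n+"16.png",im)
E
```

```text
25.4167 [ 543.17105169 -258.63422263  164.31772715] 28.251599113156 [ 0.30495077 -0.33391034 -1.27384087]
```

View pics/w16.png

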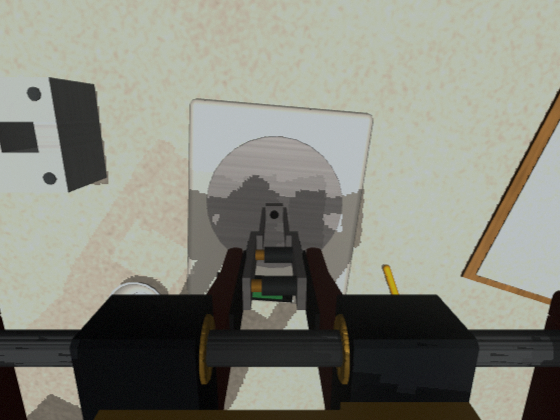

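View pics/scene16.png

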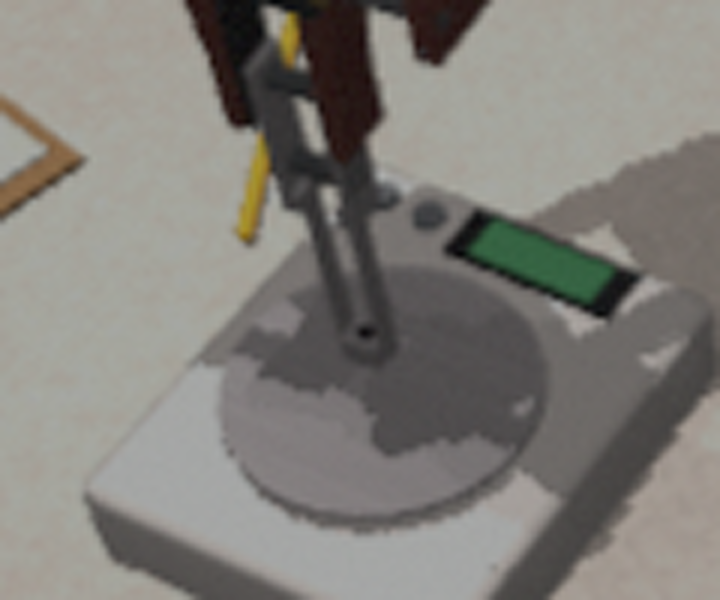

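```bash
python3 - <<'E'
from h import *
print(ray("wrist",274,136,57),ray("wrist",207,198,57),ray("wrist",343,198,57))
E
```

```text
[ 601.03842447 -252.1436915    57.        ] [ 540.98587456 -200.19068635   57.        ] [ 555.4617536  -318.82247771   57.        ]
```

Emit:
carry_out --targets '[[[0, 0, 0], [-0.5, -0.5, -4], 27.9], [[0, 0, 0], [-0.5, -0.5, -8], 27.9], [[0, 0, 0], [-0.5, -0.5, -12], 27.9], [[0, 0, 0], [-0.5, -0.5, -15], 27.9], [[0, 0, 0], [-0.5, -0.5, -16.5], 27.9], [[0, 0, 0], [-0.5, -0.5, -17], 27.9], [[0, 0, 0], [-0.5, -0.5, -17], 27.9], [[0, 0, 0], [-0.5, -0.5, -17], 27.9]]'

```text
t: 26.18
ee_pos: [542.5, -259.4, 147.2]
orientation: [3.136, 0.19, 0.0]
ft_force: [0.8, -0.5, 0.0]
width: 28.1
```

```bash
python3 - <<'E'
from h import *
f=[];p=[]
for i in range(8):
    o=monitor.get_obs(); f.append(o["ft_force"]);p.append(o["ee_pos"]); im=vision.get_image("scene")
print(o["t"],np.mean(p,0),o["width"],np.mean(f,0)); 
u,v=proj("scene",[543,-259,60]).astype(int); crop("",u-30,v-30,u+30,v+15,12,"scene17.png",im)
E
```

```text
26.5333 [ 542.50156203 -259.44316494  147.27101952] 28.563166463008667 [ 0.12415126  0.18591462 -0.93639282]
```

View pics/scene17.png

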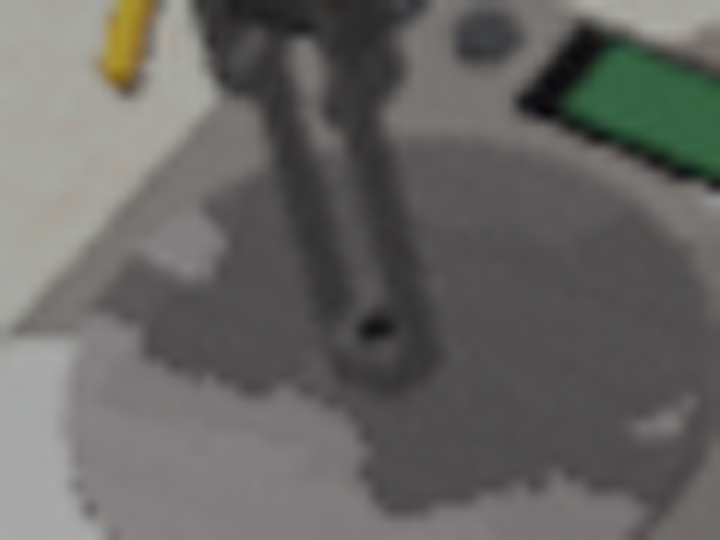

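Emit:
carry_out --targets '[[[0, 0, 0], [0, 0, -0.5], 27.9], [[0, 0, 0], [0, 0, -1], 27.9], [[0, 0, 0], [0, 0, -1.5], 27.9], [[0, 0, 0], [0, 0, -2], 27.9], [[0, 0, 0], [0, 0, -2], 27.9], [[0, 0, 0], [0, 0, -2], 27.9]]'

```text
t: 27.08
ee_pos: [542.4, -259.4, 145.1]
orientation: [-3.136, -0.19, 0.0]
ft_force: [0.3, -0.3, -0.6]
width: 28.9
```

```bash
cat > rd.py <<'E'
from h import *
f=[];p=[];w=[]
for i in range(7):
    o=monitor.get_obs(); f.append(o["ft_force"]);p.append(o["ee_pos"]);w.append(o["width"]); im=vision.get_image("scene")
print(o["t"],np.mean(p,0).round(2),np.mean(w).round(2),np.mean(f,0).round(2)); 
E
python3 rd.py
```

```text
27.3833 [ 542.4  -259.4   145.12] 28.3 [ 0.22  0.07 -0.94]
```

Emit:
carry_out --targets '[[[0, 0, 0], [0, 0, -0.3], 27.9], [[0, 0, 0], [0, 0, -0.6], 27.9], [[0, 0, 0], [0, 0, -0.6], 27.9]]'

```text
t: 27.68
ee_pos: [542.4, -259.4, 144.4]
orientation: [-3.136, -0.19, 0.0]
ft_force: [-0.2, -0.6, -1.1]
width: 28.1
```

```bash
python3 rd.py
```

```text
27.9833 [ 542.38 -259.39  144.5 ] 28.25 [ 0.03 -0.17 -0.96]
```

Still free; step 0.3 mm at a time.

Emit:
carry_out --targets '[[[0, 0, 0], [0, 0, -0.3], 27.9], [[0, 0, 0], [0, 0, -0.3], 27.9]]'

```text
t: 28.2
ee_pos: [542.4, -259.4, 144.2]
orientation: [-3.136, -0.19, 0.0]
ft_force: [-0.6, 0.1, -2.1]
width: 28.1
```

```bash
python3 rd.py
```

```text
28.5 [ 542.38 -259.4   144.2 ] 28.24 [-0.19 -0.07 -1.34]
```

Emit:
carry_out --targets '[[[0, 0, 0], [0, 0, -0.3], 27.9], [[0, 0, 0], [0, 0, -0.3], 27.9]]'

```text
t: 28.72
ee_pos: [542.5, -259.4, 144.1]
orientation: [3.136, 0.19, 0.0]
ft_force: [-0.7, 0.2, 0.7]
width: 28.4
```

```bash
python3 rd.py
```

```text
29.0167 [ 542.49 -259.43  144.09] 28.28 [-0.22  0.04  1.29]
```

Emit:
carry_out --targets '[[[0, 0, 0], [0, 0, 0], 28.2], [[0, 0, 0], [0, 0, 0], 28.6], [[0, 0, 0], [0, 0, 0], 29.2], [[0, 0, 0], [0, 0, 0], 30.5], [[0, 0, 0], [0, 0, 0], 32], [[0, 0, 0], [0, 0, 0], 34], [[0, 0, 0], [0, 0, 0], 35], [[0, 0, 0], [0, 0, 0], 35]]'

```text
t: 29.73
ee_pos: [542.4, -259.4, 143.8]
orientation: [-3.136, -0.19, 0.0]
ft_force: [-0.6, 0.1, -1.4]
width: 35.2
```

Emit:
carry_out --targets '[[[0, 0, 0], [0, 0, 1], 35], [[0, 0, 0], [0, 0, 3], 35], [[0, 0, 0], [0, 0, 6], 35], [[0, 0, 0], [0, 0, 10], 35], [[0, 0, 0], [0, 0, 16], 35], [[0, 0, 0], [0, 0, 25], 35], [[0, 0, 0], [0, 0, 40], 35], [[0, 0, 0], [0, 0, 55], 35], [[0, 0, 0], [0, 0, 63], 35], [[0, 0, 0], [0, 0, 65], 35]]'

```text
t: 30.57
ee_pos: [543.5, -259.9, 211.3]
orientation: [3.134, 0.19, 0.005]
ft_force: [-0.1, 0.1, -1.3]
width: 34.9
```

```bash
python3 - <<'E'
from h import *
o=monitor.get_obs(); print(o["t"],o["ee_pos"],o["orientation"],o["width"],o["ft_force"])
im=vision.get_image("wrist"); cv2.imwrite("pics/w18.png",np.clip(im*1.4,0,255).astype(np.uint8)[:,:,::-1])
im=vision.get_image("scene"); u,v=proj("scene",[543,-259,60]).astype(int); crop("",u-60,v-60,u+60,v+40,6,"scene18.png",im)
E
```

```text
30.5667 [ 543.51125243 -259.93800686  211.33472446] [3.13400044 0.18999479 0.00506987] 34.863740264816826 [-0.14821402  0.14803529 -1.27883213]
```

View pics/w18.png

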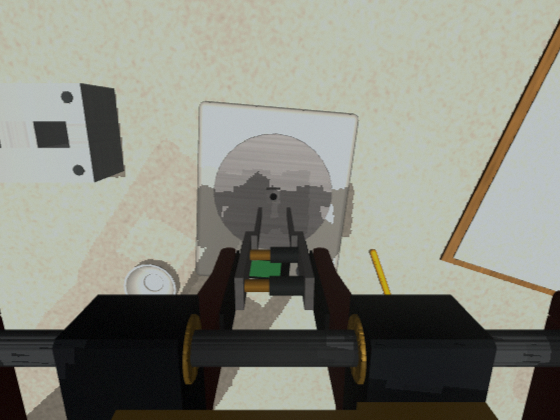

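View pics/scene18.png

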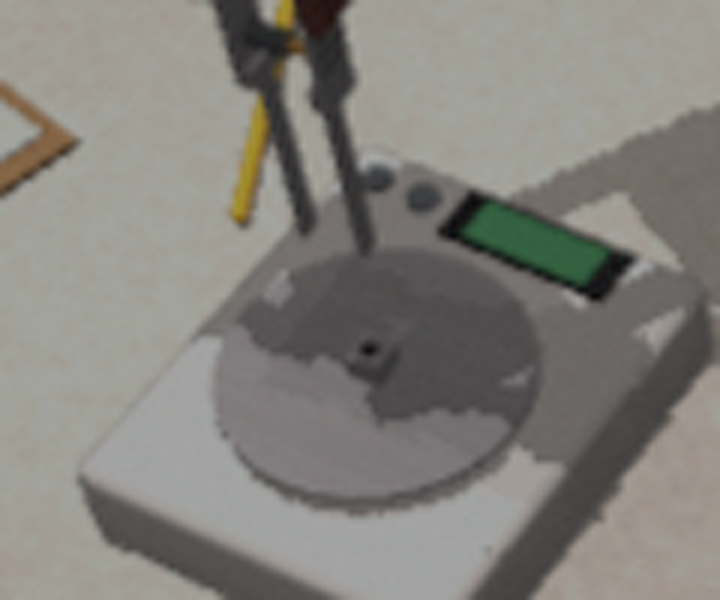

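Emit:
carry_out --targets '[[[0, 0, -0.5], [-2, 20, 0], 34.5], [[0, 0, -1], [-5, 52, 0], 34.5], [[0, 0, -2], [-8, 88, 0], 34.5], [[0, 0, -3], [-11, 124, 0], 34.5], [[0, 0, -4], [-14, 160, 0], 34.5], [[0, 0, -5], [-17, 196, 0], 34.5], [[0, 0, -6], [-20, 232, 0], 34.5], [[0, 0, -7], [-23, 268, 0], 34.5], [[0, 0, -8], [-26, 304, 0], 34.5], [[0, 0, -9], [-29, 340, 0], 34.5]]'

```text
t: 31.5
ee_pos: [512.3, 82.2, 208.1]
orientation: [3.141, -0.058, -0.002]
ft_force: [-0.0, -0.6, -1.2]
width: 34.7
```

Emit:
carry_out --targets '[[[0, 0, -1], [-3, 36, 0], 34.5], [[0, 0, -2], [-6, 72, 0], 34.5], [[0, 0, -3], [-9, 108, 0], 34.5], [[0, 0, -4], [-12, 144, 0], 34.5], [[0, 0, -4.4], [-15, 176, 0], 34.5], [[0, 0, -4.4], [-17, 198, 0], 34.5], [[0, 0, -4.4], [-17.4, 207.8, 0], 34.5], [[0, 0, -4.4], [-17.4, 207.8, 0], 34.5], [[0, 0, -4.4], [-17.4, 207.8, 0], 34.5]]'

```text
t: 32.25
ee_pos: [495.6, 287.8, 208.2]
orientation: [3.136, -0.176, -0.002]
ft_force: [-0.3, -0.1, -1.8]
width: 34.4
```

```bash
python3 - <<'E'
from h import *
p=[];r=[]
for i in range(4):
    o=monitor.get_obs(); p.append(o["ee_pos"]); im=vision.get_image("wrist")
v=o["orientation"]; print(o["t"],np.array(p),2*np.degrees(np.arctan(v[1]/v[0])),o["width"],o["ft_force"])
cv2.imwrite("pics/w19.png",np.clip(im*1.4,0,255).astype(np.uint8)[:,:,::-1]); crop("",215,130,335,230,6,"w19c.png",np.clip(im*1.6,0,255).astype(np.uint8))
E
```

```text
32.4 [[495.60386179 287.75639158 208.20617105]
 [495.76790301 287.15740172 208.34209414]
 [495.91714976 286.92439303 208.54481416]
 [496.07553356 286.87706513 208.68641369]] -6.547554307856136 34.49937849829321 [ 0.02494737 -0.8069429  -0.29225448]
```

View pics/w19c.png

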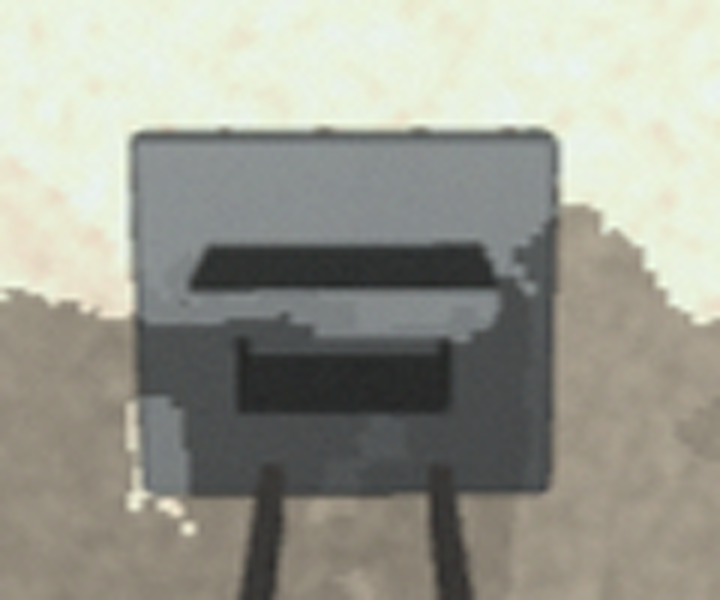

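```bash
python3 - <<'E'
from h import *
g=lambda u,v,z: ray("wrist",u/6+215-.4,v/6+130-.4,z)
P=np.array([g(236,338,55),g(452,338,55),g(450,412,55),g(237,412,55)]);print(P.round(1),P.mean(0))
o=monitor.get_obs();print(o["ee_pos"])
for u in (270,441): print(g(u,465,o["ee_pos"][2]-85.1))
E
```

```text
[[504.4 306.1  55. ]
 [500.3 270.1  55. ]
 [487.6 271.8  55. ]
 [491.7 307.6  55. ]] [496.02093998 288.9185347   55.        ]
[496.21647428 286.97403969 208.87171039]
[500.2931757  298.26602497 123.77171039]
[497.62832545 275.08498421 123.77171039]
```

Emit:
carry_out --targets '[[[0, 0, 0], [0.2, 1.7, -10], 34.5], [[0, 0, 0], [0.2, 1.7, -25], 34.5], [[0, 0, 0], [0.2, 1.7, -40], 34.5], [[0, 0, 0], [0.2, 1.7, -50], 34.5], [[0, 0, 0], [0.2, 1.7, -58], 34.5], [[0, 0, 0], [0.2, 1.7, -63], 34.5], [[0, 0, 0], [0.2, 1.7, -67], 34.5], [[0, 0, 0], [0.2, 1.7, -71], 34.5], [[0, 0, 0], [0.2, 1.7, -75], 34.5], [[0, 0, 0], [0.2, 1.7, -78], 34.5]]'

```text
t: 33.28
ee_pos: [496.4, 290.3, 130.9]
orientation: [-3.136, 0.177, -0.001]
ft_force: [-0.9, -0.4, -0.7]
width: 35.0
```

```bash
python3 rd.py
```

```text
33.5833 [496.26 290.17 130.9 ] 34.59 [-0.1   0.16 -0.78]
```

Emit:
carry_out --targets '[[[0, 0, 0], [-0.2, -1.4, 0], 34.5], [[0, 0, 0], [-0.2, -1.4, -6], 34.5], [[0, 0, 0], [-0.2, -1.4, -12], 34.5], [[0, 0, 0], [-0.2, -1.4, -18], 34.5], [[0, 0, 0], [-0.2, -1.4, -24], 34.5], [[0, 0, 0], [-0.2, -1.4, -30], 34.5], [[0, 0, 0], [-0.2, -1.4, -34], 34.5], [[0, 0, 0], [-0.2, -1.4, -36], 34.5], [[0, 0, 0], [-0.2, -1.4, -36], 34.5]]'

```text
t: 34.38
ee_pos: [495.7, 288.5, 94.2]
orientation: [3.136, -0.177, -0.001]
ft_force: [0.1, 0.2, -0.8]
width: 34.4
```

```bash
python3 rd.py
```

```text
34.6833 [496.08 288.76  94.95] 34.55 [-0.05  0.05 -0.81]
```

Emit:
carry_out --targets '[[[0, 0, 0], [0, 0, -0.5], 34.5], [[0, 0, 0], [0, 0, -1], 34.5], [[0, 0, 0], [0, 0, -1], 34.5], [[0, 0, 0], [0, 0, -1], 34.5]]'

```text
t: 35.07
ee_pos: [496.0, 288.7, 93.9]
orientation: [3.137, -0.177, -0.0]
ft_force: [0.4, 0.1, -0.5]
width: 34.4
```

```bash
python3 rd.py
```

```text
35.3667 [495.99 288.71  93.92] 34.56 [ 0.13 -0.24 -0.79]
```

Emit:
carry_out --targets '[[[0, 0, 0], [0, 0, -0.4], 34.5], [[0, 0, 0], [0, 0, -0.7], 34.5], [[0, 0, 0], [0, 0, -0.7], 34.5], [[0, 0, 0], [0, 0, -0.7], 34.5]]'

```text
t: 35.75
ee_pos: [496.0, 288.7, 93.2]
orientation: [-3.137, 0.177, 0.0]
ft_force: [-0.8, -0.1, -1.3]
width: 34.6
```

```bash
python3 rd.py
```

```text
36.05 [495.98 288.7   93.2 ] 34.45 [ 0.   -0.16 -1.04]
```

Emit:
carry_out --targets '[[[0, 0, 0], [0, 0, -0.3], 34.5], [[0, 0, 0], [0, 0, -0.3], 34.5], [[0, 0, 0], [0, 0, -0.3], 34.5]]'

```text
t: 36.35
ee_pos: [496.1, 288.7, 93.1]
orientation: [-3.136, 0.177, -0.0]
ft_force: [-0.1, -0.2, 2.0]
width: 34.4
```

```bash
python3 rd.py
```

```text
36.65 [496.11 288.76  93.11] 34.66 [-0.38 -0.31  2.37]
```

Touching the floor. Release slowly and withdraw upwards.

Emit:
carry_out --targets '[[[0, 0, 0], [0, 0, 0], 36], [[0, 0, 0], [0, 0, 0], 38], [[0, 0, 0], [0, 0, 0], 40], [[0, 0, 0], [0, 0, 0], 42], [[0, 0, 0], [0, 0, 0], 48], [[0, 0, 0], [0, 0, 0], 60], [[0, 0, 0], [0, 0, 0], 70], [[0, 0, 0], [0, 0, 0], 70]]'

```text
t: 37.37
ee_pos: [495.8, 288.5, 92.7]
orientation: [3.136, -0.177, -0.001]
ft_force: [0.1, -0.2, -0.3]
width: 64.2
```

Emit:
carry_out --targets '[[[0, 0, 0], [0, 0, 8], 70], [[0, 0, 0], [0, 0, 20], 70], [[0, 0, 0], [0, 0, 40], 70], [[0, 0, 0], [0, 0, 60], 70], [[0, 0, 0], [0, 0, 80], 70], [[0, 0, 0], [-10, 0, 100], 70], [[0, 0, 0], [-30, 0, 115], 70], [[0, 0, 0], [-55, 0, 120], 70], [[0, 0, 0], [-75, 0, 120], 70], [[0, 0, 0], [-80, 0, 120], 70]]'

```text
t: 38.2
ee_pos: [413.8, 288.5, 214.5]
orientation: [-3.136, 0.176, -0.001]
ft_force: [-0.3, -0.4, 0.1]
width: 70.0
```

```bash
python3 - <<'E'
from h import *
o=monitor.get_obs(); print(o["t"],o["ee_pos"],o["width"],o["ft_force"])
for n in ("scene","top","wrist"):
    im=vision.get_image(n); cv2.imwrite(f"pics/{n}20.png",np.clip(im*1.3,0,255).astype(np.uint8)[:,:,::-1])
E
```

```text
38.2 [413.84920173 288.54734589 214.50855339] 69.95986045883289 [-0.28180587 -0.43181112  0.07546027]
```

View pics/scene20.png

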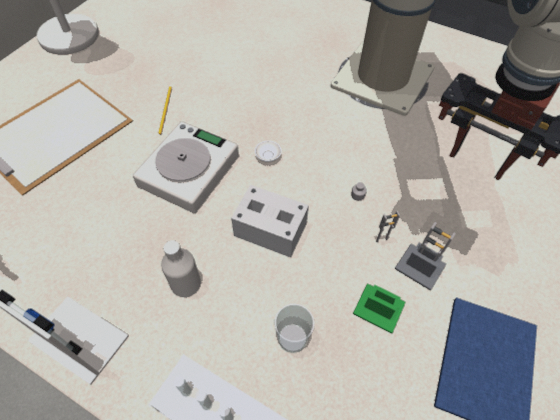

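View pics/wrist20.png

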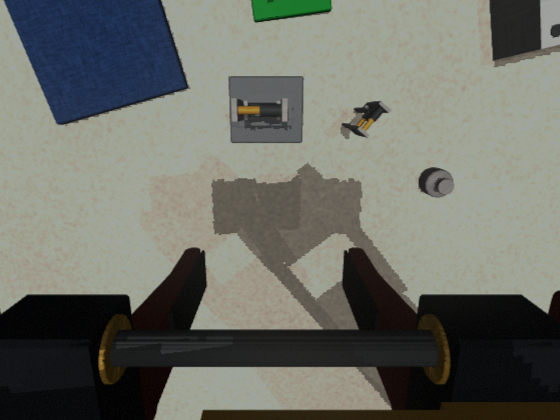

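View pics/top20.png

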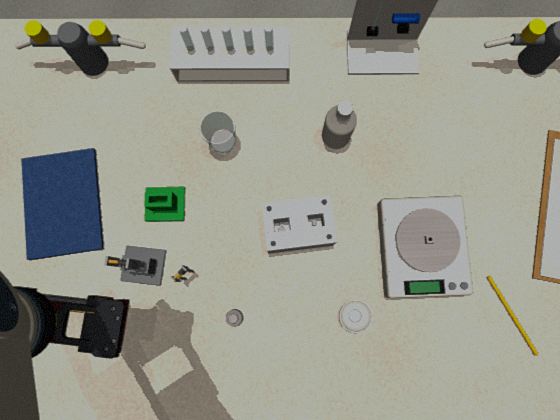

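Sample on pan at top (429,240), the pan centre. The tongs stand upright in the grey stand, and everything else is where it was at the start.

Emit:
carry_out --targets '[[[0, 0, 0], [0, 0, 0], 70], [[0, 0, 0], [0, 0, 0], 70], [[0, 0, 0], [0, 0, 0], 70]]'

```text
t: 38.6
ee_pos: [416.7, 288.7, 212.7]
orientation: [3.136, -0.178, -0.0]
ft_force: [-0.1, -0.1, -0.1]
width: 70.2
```

```bash
python3 -c "
from workcell import order,monitor
print(monitor.get_obs()['t']); print(order.close_job())"
```

```text
38.6
the job is handed in; nothing more can be done
None
```

The job is done and was handed in at 38.6 s. I took the larger tongs from the grey stand and drew the square sample with the bore mark out of the -y pocket. I set it down near the middle of the balance pan and put the tongs back in their stand.

**Forces:**
- **Grip on the sample:** about 5–7 N. This is estimated from how far the fingers lagged their command, because there is no direct force reading on the jaws.
- **Pull from the clip:** the most I saw was 4.5 N at the wrist, including the weight of the tongs. I read this only between moves.
- **Set-down on the pan:** about 2.4 N.
- **Tongs on the stand floor:** about 3 N.

**Last checks:** the final pictures show the sample at the pan's centre and the tongs upright in the stand. The pin is still in its pocket, and nothing else has visibly moved. The gripper was open, clear of everything, and showed no contact force.

**What disagreed:**
- **Camera pose:** two early wrist pictures were taken while the arm was still settling, which put the stand and the block about 2–5 mm off. I measured both again with the arm at rest before gripping.
- **Side push on the sample:** while the jaws closed, up to 2.7 N pushed sideways on the sample. I removed it by shifting the tool about 0.8 mm.
- **Pan centre:** the first top and wrist estimates differed by about 7 mm. A closer wrist view agreed with the chosen spot to about 1–2 mm.

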